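# Hang the nesting spacer collars on the storage hook

### The arm

A 6-joint arm with a two-finger parallel gripper is mounted at the origin on a cart in front of the work surface, level with it; the furniture and walls round the work are solid. World frame = base frame: x ahead of the robot, y to its left, z up, the work surface at z = 0. Lengths are in mm, angles in rad, forces in N, time in s.
With the tool pointing down it reaches from about 325 to 850 mm from the base axis. Payload 15.5 kg.
Tool frame: the origin (TCP) lies between the finger pads; the fingertips stand 11 mm ahead of it and the grasp point (between the pads) lies 8 mm behind it (env.tip_reach is the distance from the TCP to the fingertips, in mm); y points along the fingers, z is the direction in which the jaws open and shut, and the axes are right-handed (so a half turn about y gives the same grasp; the last joint's range is limited). The gripper opens to 91 mm and grips with 3 to 60 N. Pads are 32 mm wide; open, the fingers measure 118 mm over their backs; the gripper's body (76 mm by 178 mm) begins 60 mm behind the grasp point.
Start: joints at [-1.411, 0.494, 1.345, -0, 1.302, -0.096], TCP at [158.138, -604.664, 224.915] pointing down, gripper open.
Joint ranges: [-2.91, 2.91], [-0.82, 2.16], [0.22, 2.67], [-1.22, 4.37], [0.12, 2.79], [-3.08, 3.08]. Speed limits (rad/s): [1.89, 1.89, 2.57, 3.01, 3.01, 3.01].

### API

Orientations are given as a rotation vector (axis times angle).
In Python, from plant import env gives the robot as it stands.
- The arm moves only by the tool arm_command, never from a script. Its argument "plan" is one flat list of numbers, 5 for each row, row after row: the opening, from -1 (shut) to 1 (fully open), then the shift along the world's x, y, z in m, then the turn about the world's z in degrees. In form: [jaw, x, y, z, twist, jaw, x, y, z, twist, ...]. A call has exactly 8 rows; each row is the pose to reach, as a shift and turn from the pose measured when the call began; what a row does not reach only later rows make up. A row lasts 1/12 s, in which the tool goes at most 41.7 mm and 7.16 degrees, less where a joint would pass 70% of its speed; a pose out of reach is approached as far as the arm can. A call with a gripper value outside its range is refused whole. The fingers move at their own pace and stop on an object; "grip_force" is the grip in N (left out, the last holds). Time passes only in rows, so rows that repeat a pose let the fingers close, or fill a call up. It gives the time, the measured TCP pose, the force and the opening at its end, in the units of the state.
- env.sense(): the state, without advancing time (a new reading comes with each control period).
- env.get_image(name): name is "scene" or "top" or "wrist"; returns a dict with "image" (384x512x3 uint8, red, green, blue), "z_map" (384x512 float32, mm along the optical axis (not along the pixel's ray), 0 where there is no reading), "K" (3x3 intrinsics, pixels), "R" (3x3) and "t" (3): a world point X has camera coordinates R X + t. Camera axes: x right, y down, z forward; pixel columns grow to the right and rows downward; lengths in mm; the calibration is good to about 2 mm. A picture is of the moment at which its call begins.
- env.finish_job(): hands the job in, once; it reports no verdict.
The state is a dict: "time": time; "joint_pos": joint angles; "joint_vel": joint speeds; "effort": joint torques, N m; "eef_pos": TCP position; "tool_rot": TCP orientation; "contact_force": force on the tool from outside, world axes, zero at the start; "torque": the same for the moment, N m; "finger_gap": opening from 0.0 (shut) to 1.0 (fully open).
Only numpy, scipy, OpenCV 4.12 (cv2) and the standard library are available. Lean on these libraries where they do the work, as an engineer would, in place of code of your own. Each camera call takes 0.05 s, during which the arm holds its last target.

### The job

Put away the three grey spacer collars on the hook of the storage stand: the largest first, pushed right back against the stand's upright plate with its lipped end facing out towards the tip of the hook, then the middle one, lip out as well, then the smallest. Push each one home so that its end sits fully inside the lip of the one before it, and leave all three hanging there on their own. Do not shove the white carton or the code reader about.

Things in the scene. Friction and masses are not known exactly. Their poses are not given: they have to be found in the camera images.
- stand: Storage stand, fixed: dark base plate 150 x 100 x 15 mm, grey post, upright steel stop plate 60 mm wide reaching 166 mm up, and one level flat bar 18 mm wide and 10 mm thick sticking out of that plate, its tip turned up. Origin: on the worktop, under the bar's root at the plate's front face. The bar runs along -x (out to the tip); y left, z up.
- bar_root (a point): Top of the bar where it leaves the stop plate, 155 mm above the worktop; axes as the stand's. From here the bar is level for 142 mm towards -x.
- hook_tip (a point): Top of the upturned tip of the hook: 146 mm in front of the stop plate, 12 mm higher than the top of the level bar; the tip is 8 mm thick, 18 mm wide and ends 150 mm from the plate.
- collar_large_center (a point): Centre (half-way up, mid-width, mid-depth) of the largest collar: grey plastic sleeve 68 mm wide (y), 88 mm high (z), 44 mm deep (x), 0.15 to 0.31 kg, standing on the worktop, open right through along x. Window 30 mm wide, 46 mm high; its flat roof rests on the bar's flat top. Hung, the bar's top is 22 mm above this centre; the window's floor is 24 mm below it.
- collar_middle_center (a point): Centre (half-way up, mid-width, mid-depth) of the middle-sized collar: grey plastic sleeve 56 mm wide (y), 74 mm high (z), 44 mm deep (x), 0.12 to 0.24 kg, standing on the worktop, open right through along x. Window 30 mm wide, 46 mm high; its flat roof rests on the bar's flat top. Hung, the bar's top is 22 mm above this centre; the window's floor is 24 mm below it.
- collar_small_center (a point): Centre (half-way up, mid-width, mid-depth) of the smallest collar: grey plastic sleeve 42 mm wide (y), 60 mm high (z), 44 mm deep (x), 0.08 to 0.17 kg, standing on the worktop, open right through along x. Window 30 mm wide, 46 mm high; its flat roof rests on the bar's flat top. Hung, the bar's top is 22 mm above this centre; the window's floor is 24 mm below it.
- collar_large: The largest collar as a body, origin at the centre of its underside, 44 mm below its centre. Its -x end, which roughly faces the robot at the start, has a thin lip 8 mm deep with a mouth 62 x 80 mm that takes the rear (+x) end of the middle collar.
- collar_middle: The middle collar as a body, origin at the centre of its underside, 37 mm below its centre. Its -x end (roughly facing the robot at the start) has a lip 8 mm deep with a mouth 48 x 66 mm that takes the small collar. Nested 8 mm deep, its centre lies 36 mm in front (-x) of the large one's, at the same height.
- collar_small: The smallest collar as a body, origin at the centre of its underside, 30 mm below its centre. No lip, both ends alike. Nested 8 mm deep, its centre lies 36 mm in front (-x) of the middle one's, at the same height.
- white_box: Bystander: flat white carton 90 x 125 x 27 mm (x, y, z); origin at the centre of its underside.
- reader: Bystander: small black code reader 37 x 62 x 30 mm (x, y, z) among the collars; origin at the centre of its underside.
Not all that is in view belongs to the job. What is shaped like the collar_large but orange or pink is not meant. What is shaped like the collar_small but blue or brown is not meant.

How it is judged:
By the outcome, as a careful person would: the job done as asked, in the order asked, and still so for the second after the job is handed in, with the robot touching nothing.
It also fails if it takes over 72 s, if anything falls off the work surface, if the arm or the gripper's body presses on something with over 40 N, if the wrist force passes 120 N, or if a joint passes its speed limit or range.

## Working session

There is one attempt and no reset: what is moved stays moved. The work goes in short steps, Python scripts to look and compute and a tool call to move; the robot and the scene stay as the last step left them, time stands still between calls to the robot, and variables do not carry over. Pictures are saved under pics/ and viewed, and the job is handed in when it is done.

Besides the shell and the picture viewer there is one more tool, called after "Emit:" by a JSON object that holds its "op" and its "data", one argument or row to a line. arm_command: Moves the arm, as the interface text tells. Its arguments: {"type":"object","properties":{"plan":{"type":"array"},"grip_force":{"type":"number"}},"required":["plan"]}

```bash
ls; mkdir -p pics
cat > h.py <<'E'
import numpy as np, cv2
from plant import env
def grab(n,name):
    d=env.get_image(n); np.savez('pics/'+name+'.npz',**d)
    cv2.imwrite('pics/'+name+'.png',d['image'][:,:,::-1]); return d
def cloud(d):
    z=d['z_map'].astype(float);K=d['K'];v,u=np.mgrid[0:z.shape[0],0:z.shape[1]]
    P=np.stack([(u-K[0,2])/K[0,0]*z,(v-K[1,2])/K[1,1]*z,z],-1)
    W=(P-d['t'])@d['R']; W[z==0]=np.nan; return W
E
python3 - <<'E'
from h import *
for n in ['scene','top','wrist']:
    grab(n,n+'0')
print(env.sense()['tool_rot'],env.tip_reach,env.sense()['time'])
E
```

```text
pics
[-0.26813536  2.08614442 -2.08411828] 11.0 0.15
```

View pics/scene0.png

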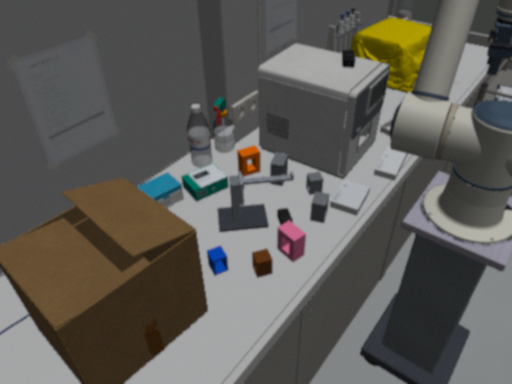

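View pics/top0.png

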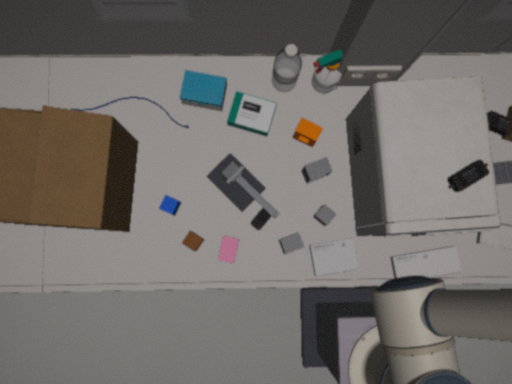

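View pics/wrist0.png

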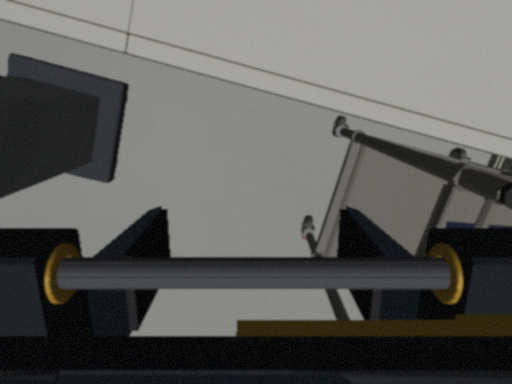

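The top view shows three grey collars at about (317,170), (325,214) and (291,243). The stand is at (236,182) with its bar running to (277,215), and the reader is at (261,218). I'll enlarge it and measure.

```bash
cat > m.py <<'E'
from h import *
d=dict(np.load('pics/top0.npz')); W=cloud(d)
c=d['image'][140:270,200:370,::-1]; cv2.imwrite('pics/top0c.png',cv2.resize(c,None,fx=4.6,fy=4.6,interpolation=cv2.INTER_CUBIC))
print(d['K'],d['R'],d['t'])
m=(W[...,2]>12)
roi=np.zeros_like(m);roi[140:270,200:370]=1
m&=roi>0
n,l,s,ce=cv2.connectedComponentsWithStats(m.astype(np.uint8))
for i in range(1,n):
    if s[i,4]<20: continue
    p=W[l==i]; zt=np.nanpercentile(p[:,2],90); q=p[p[:,2]>zt-8]
    r=cv2.minAreaRect(q[:,:2].astype(np.float32))
    print(s[i],ce[i].round(),'ztop',zt.round(1),np.array(q.mean(0)).round(1),r)
    if s[i,0]<260 and s[i,4]>300:
        for lo,hi in [(10,22),(140,153),(153,160),(160,170)]:
            q=p[(p[:,2]>lo)&(p[:,2]<hi)]
            if len(q)>3: print(lo,len(q),cv2.minAreaRect(q[:,:2].astype(np.float32)))
E
python3 m.py
```

```text
[[475.73557851   0.         256.68556634]
 [  0.         475.73557851 193.88679902]
 [  0.           0.           1.        ]] [[-0.01692832 -0.99951604  0.02609818]
 [-0.99384188  0.01396201 -0.10992439]
 [ 0.10950681 -0.0277983  -0.99359726]] [ 396.20514612  505.86629233 1364.77403449]
[300 140  17   6  57] [309. 142.] ztop 72.3 [657.1 225.3  75.6] ((657.2677612304688, 225.77113342285156), (12.26407241821289, 1.8387556076049805), 68.97574615478516)
[ 347  140   23   96 1759] [360. 184.] ztop 212.4 [565.6 113.8 225.3] ((542.1844482421875, 112.24919891357422), (170.74929809570312, 3.604741334915161), 3.1852238178253174)
[ 207  153   72   77 1952] [242. 189.] ztop 160.6 [522.  421.9 159.1] ((505.64581298828125, 407.0304260253906), (183.23159790039062, 58.31257247924805), 43.903053283691406)
10 979 ((523.1947631835938, 425.1526184082031), (224.47715759277344, 104.28507995605469), 42.130653381347656)
140 96 ((497.4722595214844, 412.97442626953125), (158.91209411621094, 56.366310119628906), 36.1223258972168)
153 362 ((505.92523193359375, 412.1961975097656), (176.02169799804688, 50.527236
[... 263 characters left out ...]
1, 68.3993148803711), 20.09600067138672)
[313 204  23  21 268] [324. 215.] ztop 62.9 [447.7 196.   60. ] ((447.7232971191406, 195.54071044921875), (43.99784851074219, 41.77997970581055), 48.7396240234375)
[279 232  25  22 343] [291. 243.] ztop 77.3 [369.3 295.2  74.3] ((369.0404968261719, 295.109130859375), (43.84419250488281, 55.82147979736328), 19.909955978393555)
[218 235  21  28 400] [228. 249.] ztop 91.4 [355.  472.2  88.3] ((355.41058349609375, 472.4001159667969), (43.79507827758789, 67.58988952636719), 76.70233154296875)
[ 310  238   48   32 1271] [334. 255.] ztop 30.7 [331.4 168.1  27.4] ((327.86181640625, 169.9275665283203), (89.75108337402344, 126.4444351196289), 8.633711814880371)
```

Run:
```python
import numpy as np,cv2
d=np.load('pics/scene0.npz')
c=d['image'][130:290,200:380,::-1]; cv2.imwrite('pics/scene0c.png',cv2.resize(c,None,fx=4,fy=3.7,interpolation=cv2.INTER_CUBIC))
```

```text
(no output)
```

View pics/scene0c.png

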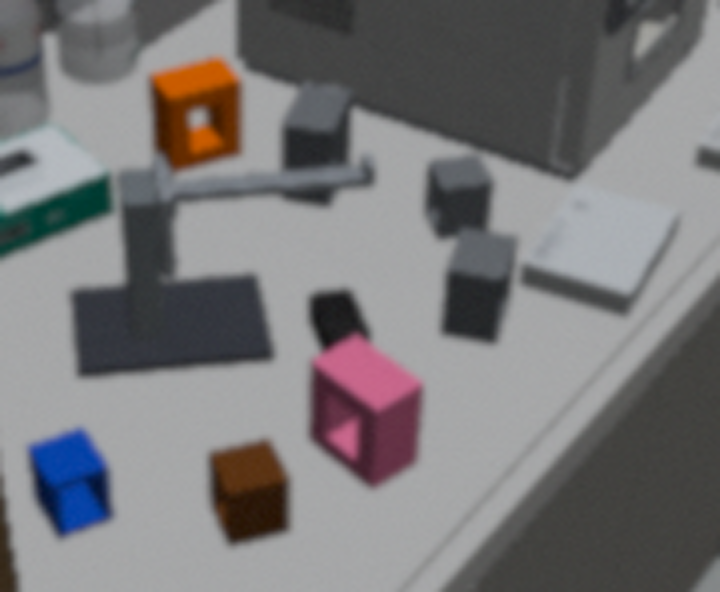

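View pics/top0c.png

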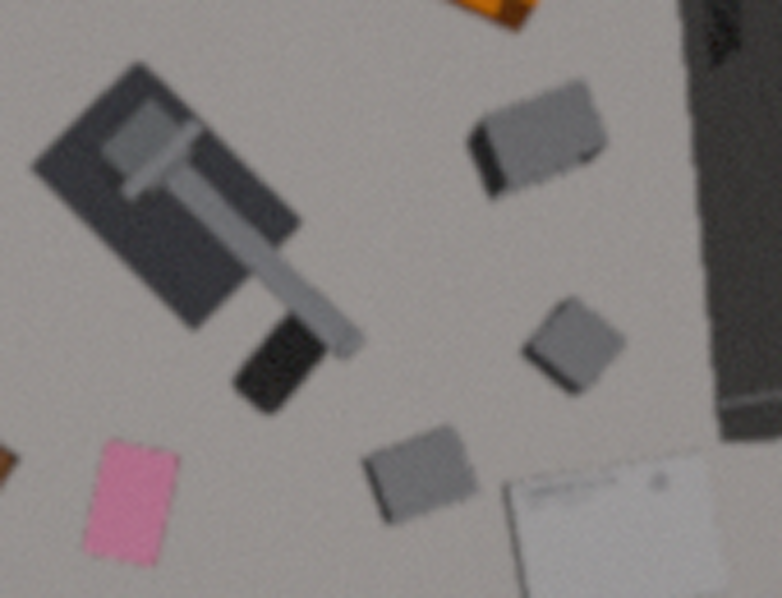

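```bash
cat > s.py <<'E'
from h import *
from scipy.spatial.transform import Rotation as R
d=dict(np.load('pics/top0.npz')); W=cloud(d)
# bar: colour-based region; sample across cols
roi=W[140:270,200:300].reshape(-1,3)
u0=np.array([np.cos(np.radians(44)),np.sin(np.radians(44))]);
q=roi[(roi[:,2]>146)&(roi[:,2]<172)]
ref=np.array([522.,422.])
for it in range(6):
    n0=np.array([-u0[1],u0[0]])
    a=(q[:,:2]-ref)@u0; b=(q[:,:2]-ref)@n0
    bins=[]
    bb=(a<-10)&(abs(b)<16) if it else (a<0)&(abs(b)<30)
    p=q[bb][:,:2]; c=p.mean(0); _,_,v=np.linalg.svd(p-c); u0=v[0]*np.sign(v[0]@u0)
    t=(ref-c)@u0; ref=c+u0*t
print('yaw',np.degrees(np.arctan2(u0[1],u0[0])),len(p),'line pt',ref)
n0=np.array([-u0[1],u0[0]])
a=(q[:,:2]-ref)@u0; b=(q[:,:2]-ref)@n0
for lo in range(-150,60,10):
    k=(a>=lo)&(a<lo+10)
    if k.sum(): print(lo,k.sum(),'b',np.percentile(b[k],[2,50,98]).round(1),'z',np.percentile(q[k,2],[10,50,90]).round(1))
k=(abs(b)<8); print('a tip',np.sort(a[k])[:6].round(1))
k=(abs(b)>14); print('plate a',np.percentile(a[k],[2,10,50,90,98]).round(1), q[k,2].mean(), k.sum())
base=roi[(roi[:,2]>9)&(roi[:,2]<20)];A=(base[:,:2]-ref)@u0;B=(base[:,:2]-ref)@n0
k=(abs(B)<60);print('base a',np.percentile(A[k],[1,99]),'b',np.percentile(B[k],[1,99]))
# box left face
bx=W[140:235,340:380].reshape(-1,3)
for zl in (40,80,120,160,200):
    k=(bx[:,2]>zl)&(bx[:,2]<zl+40)
    if k.sum():
        o=bx[k]; 
        for xl in (450,490,530,570,610):
            j=(o[:,0]>xl)&(o[:,0]<xl+40)
            if j.sum(): print('box',zl,xl,j.sum(),np.percentile(o[j,1],[5,50,95,100]).round(1))
s=env.sense(); print(R.from_rotvec(s['tool_rot']).as_matrix().round(3), s['eef_pos'], s['finger_gap'])
for n,c in [('L',(576.5,216.8)),]: pass
E
python3 s.py
```

```text
yaw 44.277933520248666 279 line pt [521.93650519 422.06510423]
-120 15 b [-8.   0.6  7.9] z [165.6 167.2 169.3]
-110 25 b [-8.5 -0.2  8.2] z [151.  154.5 165.7]
-100 24 b [-8.2 -0.6  7.4] z [151.8 154.6 157.2]
-90 30 b [-8.2  0.4  8.2] z [149.8 155.8 159.6]
-80 25 b [-8.2  0.9  8.3] z [151.9 155.5 157.8]
-70 25 b [-8.4 -0.6  8.2] z [150.4 154.8 158.1]
-60 30 b [-8.2  0.1  8.5] z [151.3 155.7 158.8]
-50 25 b [-8.5  0.5  8.4] z [152.8 155.4 157.4]
-40 29 b [-8.5 -1.1  8.5] z [151.7 154.9 157.2]
-30 26 b [-8.5 -0.   8. ] z [151.6 155.1 158.8]
-20 25 b [-8.8  0.7  8.4] z [152.  155.6 158.5]
-10 28 b [-8.5 -0.4  8. ] z [150.2 155.6 159.5]
0 27 b [-8.8 -0.9  7.9] z [151.4 154.6 157. ]
10 25 b [-8.8  0.4  8.1] z [150.8 153.3 157.1]
20 28 b [-9.3 -0.5  8. ] z [152.3 155.5 157.4]
30 88 b [-26.5   0.5  27.8] z [156.  164.3 168. ]
40 64 b [-28.    0.4  27. ] z [159.3 163.3 167.4]
50 68 b [-21.4  -1.   21.3] z [156.1 160.  163.5]
a tip [-113.8 -113.8 -113.8 -113.8 -113.7 -112. ]
plate a [32.7 34.7 45.  65.1 68.7] 161.6810579494343 120
base a [-93.27047896 112.72465404] b [-50.03260539  49.419613
[... 453 characters left out ...]
490 58 [109.4 110.9 112.5 112.9]
box 120 530 57 [111.5 113.  114.6 114.9]
box 120 570 56 [114.  115.1 116.5 117. ]
box 120 610 49 [116.1 117.4 118.7 119.3]
box 160 450 61 [107.4 108.8 109.8 110.2]
box 160 490 61 [110.  111.1 112.2 112.9]
box 160 530 60 [111.6 112.9 114.3 115.3]
box 160 570 59 [114.1 115.3 116.5 116.8]
box 160 610 34 [115.8 117.1 118.4 118.7]
box 200 450 67 [107.4 108.9 110.  111.1]
box 200 490 69 [109.1 110.8 112.  112.8]
box 200 530 68 [111.6 113.  114.4 114.5]
box 200 570 68 [113.6 115.  116.8 117.5]
box 200 610 27 [115.6 116.4 117.4 118. ]
[[-0.967 -0.     0.253]
 [-0.253  0.001 -0.967]
 [-0.    -1.    -0.001]] [ 158.11543623 -604.3905794   224.46583057] 0.996625327462803
```

Run:
```python
import numpy as np,cv2
d=np.load('pics/scene0.npz')
c=d['image'][150:235,260:345,::-1]; cv2.imwrite('pics/scene0d.png',cv2.convertScaleAbs(cv2.resize(c,None,fx=7,fy=7,interpolation=cv2.INTER_CUBIC),alpha=1.8))
```

```text
(no output)
```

View pics/scene0d.png

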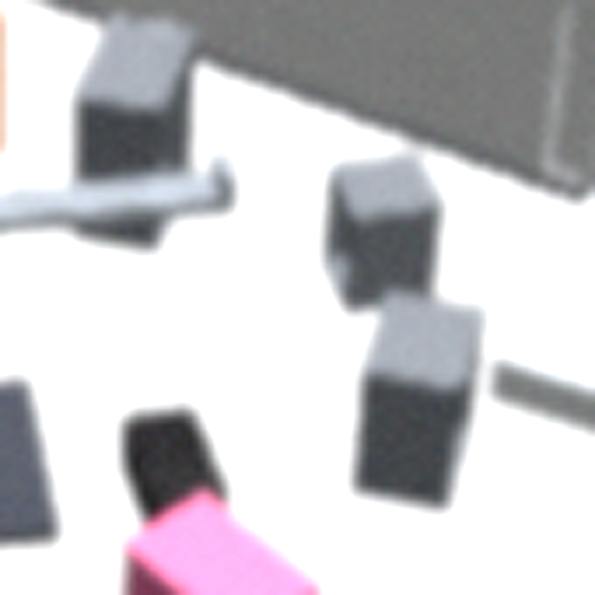

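The small collar's left face shows light through the window at (340,270) in the crop, so its x axis is about 49°. Measured poses:

| Object | x, y (mm) | yaw |
|---|---|---|
| Large collar | 576, 217 | 20° |
| Middle collar | 369, 295 | 20° |
| Small collar | 448, 196 | 49° |
| Bar root | about 547, 447 | 44.3° |

The grey box's face is at y≈115, close to the large collar, so I'll grip that one offset to the left. First I lift over the box.

Emit:
{"op": "arm_command", "data": {
  "plan": [1,0,0,0.08,0,1,0,0,0.16,0,1,0.01,0.02,0.2,0,1,0.1,0.2,0.2,5.3,1,0.2,0.4,0.2,5.3,1,0.3,0.6,0.2,5.3,1,0.419,0.828,0.2,5.3,1,0.419,0.828,0.2,5.3],
  "grip_force": 25
}}

```text
time: 0.82
eef_pos: [254.1, -412.2, 378.6]
tool_rot: [-0.357, 2.033, -2.031]
contact_force: [0.9, -0.8, 1.1]
finger_gap: 1.0
```

```bash
python3 - <<'E'
from h import *
W=cloud(dict(np.load('pics/top0.npz')))
r=W[70:240,350:500]; print(np.nanmax(r[...,2]), np.nanmin(r[...,0][r[...,2]>150]))
E
cat > st.py <<'E'
from plant import env
import numpy as np
from scipy.spatial.transform import Rotation as R
s=env.sense();M=R.from_rotvec(s['tool_rot']).as_matrix();z=M[:,2]
yaw=np.degrees(np.arctan2(z[1],z[0]))+90
print('t',round(s['time'],2),'tcp',s['eef_pos'].round(1) if hasattr(s['eef_pos'],'round') else s['eef_pos'],'gripyaw',round(yaw,2),'tilt',M[:,1].round(3),'F',np.round(s['contact_force'],1),'gap',round(s['finger_gap']*91,1))
E
python3 st.py
```

```text
368.7115777184307 380.25284172689265
t 0.82 tcp [ 254.1 -412.2  378.6] gripyaw 19.93 tilt [-0.     0.001 -1.   ] F [ 0.9 -0.8  1.1] gap 91.0
```

Run:
```python
from h import *
W=cloud(dict(np.load('pics/top0.npz')))
r=W[70:245,330:512].reshape(-1,3)
for lo in (200,230,250,270,300,340):
    q=r[(r[:,2]>lo)&(r[:,2]<lo+40)]
    if len(q): print(lo,len(q),np.percentile(q[:,0],[0,50,100]).round(),np.percentile(q[:,1],[0,50,100]).round())
```

```text
200 604 [381. 554. 734.] [-160.  113.  123.]
230 652 [381. 546. 734.] [-160.  113.  124.]
250 710 [381. 542. 735.] [-160.  113.  123.]
270 770 [381. 539. 735.] [-158.  112.  124.]
300 16819 [381. 568. 751.] [-161.   -5.  123.]
340 830 [422. 512. 729.] [-127.  -72.  101.]
```

Run:
```python
from h import *
s=env.sense(); p=s['eef_pos'];print(s['joint_pos'],np.hypot(p[0],p[1]),np.degrees(np.arctan2(p[1],p[0])-s['joint_pos'][0]))
print(np.hypot(158.1,604.4), np.degrees(np.arctan2(-604.66,158.138)+1.411))
print([a for a in dir(env) if not a.startswith('_')])
for n in('scene','wrist'):grab(n,n+'1')
```

```text
[-1.14195079e+00  1.66081349e-01  1.42309776e+00  2.41319163e-04
  1.55324751e+00  8.10486094e-02] 484.2372446818165 7.079730126704565
624.7359202094914 5.500754891314349
['MotionError', 'finish_job', 'get_image', 'sense', 'tip_reach']
```

View pics/scene1.png

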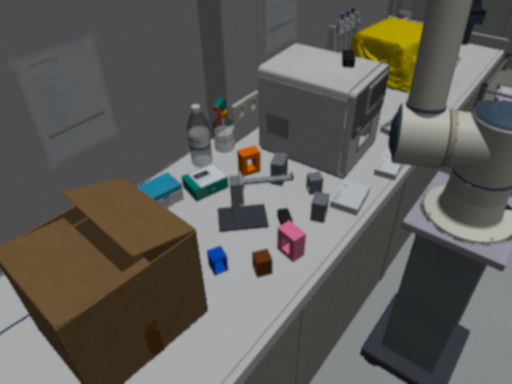

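Run:
```python
from h import *
d=grab('top','top1')
def pr(X):
    c=d['R']@np.array(X,float)+d['t']; q=d['K']@c; return (q[:2]/q[2]).round()
for z in (0,200,400): print(z,pr([0,0,z]))
print('tcp',pr([254,-412,378]),pr([254,-412,700]))
W=cloud(d)
for c in (400,420,440,470,500):
    print(c,[tuple(W[r,c].round().astype(int)) if W[r,c,2]==W[r,c,2] else None for r in range(270,384,10)])
```

```text
0 [395. 370.]
200 [420. 391.]
400 [457. 421.]
tcp [633. 289.] [809. 309.]
400 [(np.int64(285), np.int64(-21), np.int64(25)), (np.int64(274), np.int64(57), np.int64(260)), (np.int64(258), np.int64(81), np.int64(333)), (np.int64(239), np.int64(90), np.int64(357)), (np.int64(224), np.int64(106), np.int64(402)), (np.int64(206), np.int64(111), np.int64(416)), (np.int64(185), np.int64(111), np.int64(413)), (np.int64(159), np.int64(102), np.int64(380)), (np.int64(129), np.int64(89), np.int64(336)), (np.int64(105), np.int64(86), np.int64(324)), (np.int64(83), np.int64(86), np.int64(322)), (np.int64(60), np.int64(85), np.int64(315))]
420 [(np.int64(284), np.int64(-80), np.int64(25)), (np.int64(254), np.int64(-87), np.int64(1)), (np.int64(145), np.int64(-387), np.int64(-825)), (np.int64(246), np.int64(73), np.int64(430)), (np.int64(234), np.int64(93), np.int64(481)), (np.int64(217), np.int64(98), np.int64(495)), (np.int64(199), np.int64(100), np.int64(497)), (np.int64(178), np.int64(96), np.int64(483)), (np.int64(127), np.int64(43), np.int64(332)), (np.int64(106), np.int64(45), np.int64(335)),
[... 1045 characters left out ...]
1), np.int64(63), np.int64(614)), (np.int64(-221), np.int64(-602), np.int64(-833)), (np.int64(-262), np.int64(-594), np.int64(-821))]
500 [(np.int64(278), np.int64(-328), np.int64(-3)), (np.int64(250), np.int64(-321), np.int64(7)), (np.int64(137), np.int64(-767), np.int64(-831)), (np.int64(91), np.int64(-766), np.int64(-835)), (np.int64(259), np.int64(45), np.int64(683)), (np.int64(248), np.int64(59), np.int64(707)), (np.int64(236), np.int64(64), np.int64(716)), (np.int64(222), np.int64(67), np.int64(718)), (np.int64(208), np.int64(65), np.int64(714)), (np.int64(192), np.int64(63), np.int64(707)), (np.int64(167), np.int64(41), np.int64(663)), (np.int64(-265), np.int64(-731), np.int64(-820))]
```

View pics/top1.png

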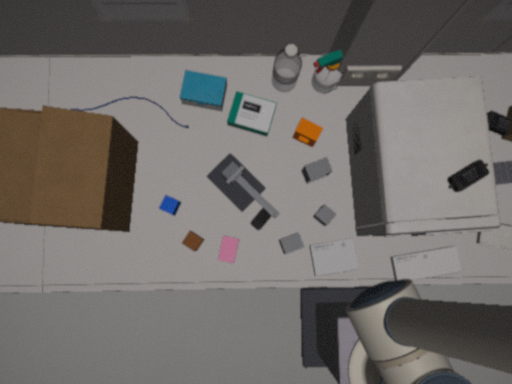

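View pics/wrist1.png

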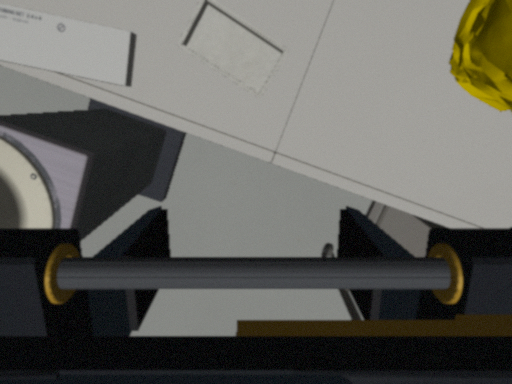

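The camera view shows the box is about 320 mm tall with a phone up to 369 mm, so I raise further before crossing it.

Emit:
{"op": "arm_command", "data": {
  "plan": [1,0,0,0.04,0,1,0.01,0.02,0.06,0,1,0.04,0.08,0.06,0,1,0.323,0.636,0.06,0,1,0.323,0.636,0.06,0,1,0.323,0.636,0.06,0,1,0.323,0.636,0.06,0,1,0.323,0.636,0.06,0]
}}

```text
time: 1.63
eef_pos: [378.4, -168.1, 439.1]
tool_rot: [-0.359, 2.031, -2.031]
contact_force: [0.8, 0.1, 0.3]
finger_gap: 1.001
```

```bash
python3 st.py
```

```text
t 1.63 tcp [ 378.4 -168.1  439.1] gripyaw 20.06 tilt [ 0.  0. -1.] F [0.8 0.1 0.3] gap 91.1
```

Emit:
{"op": "arm_command", "data": {
  "plan": [1,0.199,0.391,0,0,1,0.199,0.391,0,0,1,0.199,0.391,0,0,1,0.199,0.391,0,0,1,0.199,0.391,0,0,1,0.199,0.391,0,0,1,0.199,0.391,0,0,1,0.199,0.391,0,0]
}}

```text
time: 2.3
eef_pos: [530.3, 129.5, 438.7]
tool_rot: [-0.359, 2.031, -2.032]
contact_force: [0.6, -0.7, -0.1]
finger_gap: 1.002
```

```bash
python3 st.py
```

```text
t 2.3 tcp [530.3 129.5 438.7] gripyaw 20.03 tilt [ 0. -0. -1.] F [ 0.6 -0.7 -0.1] gap 91.2
```

Emit:
{"op": "arm_command", "data": {
  "plan": [1,0.047,0.094,0,0,1,0.047,0.094,0,0,1,0.047,0.094,0,0,1,0.047,0.094,-0.04,0,1,0.047,0.094,-0.08,0,1,0.047,0.094,-0.12,0,1,0.047,0.094,-0.16,0,1,0.047,0.094,-0.16,0]
}}

```text
time: 2.97
eef_pos: [574.5, 221.7, 270.7]
tool_rot: [-0.371, 2.035, -2.039]
contact_force: [-0.5, -0.6, -0.8]
finger_gap: 1.002
```

```bash
python3 st.py
python3 - <<'E'
from h import *
for n in('scene','wrist','top'):grab(n,n+'2')
E
```

```text
t 2.97 tcp [574.5 221.7 270.7] gripyaw 19.98 tilt [-0.012 -0.004 -1.   ] F [-0.5 -0.6 -0.8] gap 91.1
```

View pics/scene2.png

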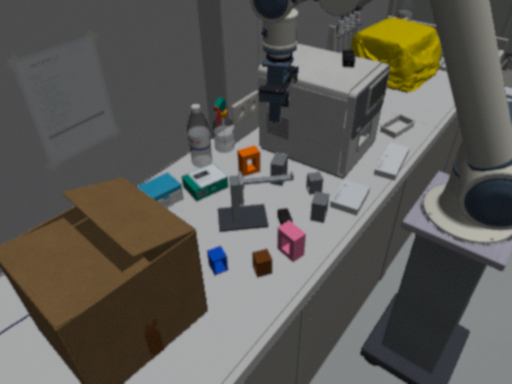

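View pics/wrist2.png

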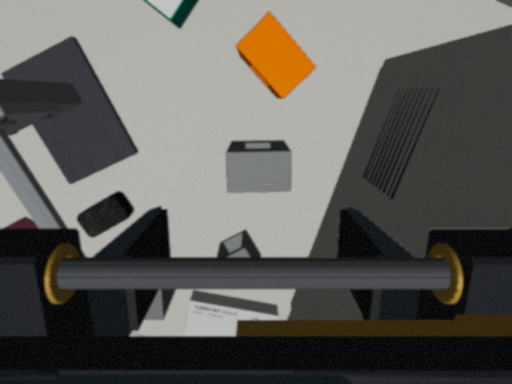

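View pics/top2.png

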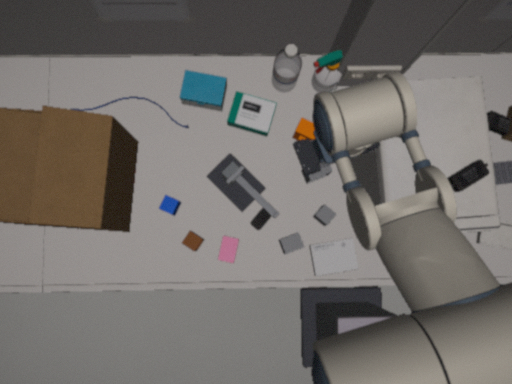

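Run:
```python
from h import *
d=dict(np.load('pics/top2.npz'));W=cloud(d)
for (u,v) in [(325,120),(345,115),(370,110),(400,105),(408,120),(345,170),(358,190),(370,225),(415,150),(430,180),(440,200),(400,210),(390,265),(440,260)]:
    print((u,v),W[v,u].round())
d=dict(np.load('pics/wrist2.npz'));print(-d['R'].T@d['t'],d['R'])
d=dict(np.load('pics/scene2.npz'));W=cloud(d)
for (u,v) in [(283,30),(270,5),(283,60),(275,90)]:
    print('s',(u,v),W[v,u].round())
```

```text
(325, 120) [559. 295. 663.]
(345, 115) [564. 264. 670.]
(370, 110) [572. 224. 670.]
(400, 105) [580. 176. 670.]
(408, 120) [558. 161. 660.]
(345, 170) [480. 262. 645.]
(358, 190) [444. 249. 672.]
(370, 225) [389. 239. 696.]
(415, 150) [512. 146. 646.]
(430, 180) [458. 137. 676.]
(440, 200) [425. 128. 688.]
(400, 210) [410. 195. 702.]
(390, 265) [330. 216. 710.]
(440, 260) [338. 166. 768.]
[645.62023426 246.31394857 434.19734754] [[ 3.42587295e-01 -9.39485995e-01  1.05485544e-04]
 [-9.05621779e-01 -3.30208696e-01  2.66104136e-01]
 [-2.49966276e-01 -9.12594261e-02 -9.63944281e-01]]
s (283, 30) [545. 251. 529.]
s (270, 5) [552. 299. 602.]
s (283, 60) [547. 246. 445.]
s (275, 90) [536. 297. 380.]
```

Run:
```python
from h import *
d=dict(np.load('pics/wrist2.npz'));W=cloud(d);print(d['K'][0])
m=(W[...,2]>80)&(W[...,2]<97); m[:120]=0;m[200:]=0;m[:,:200]=0;m[:,320:]=0
q=W[m];print(len(q),q.mean(0),cv2.minAreaRect(q[:,:2].astype(np.float32)))
m=(W[...,2]>52)&(W[...,2]<66);m[:225]=0;m[258:]=0;m[:,:200]=0;m[:,300:]=0
q=W[m];print(len(q),q.mean(0),cv2.minAreaRect(q[:,:2].astype(np.float32)))
m=(W[...,2]>150)&(W[...,2]<170);m[:,200:]=0;q=W[m];print(len(q),q.mean(0),cv2.minAreaRect(q[:,:2].astype(np.float32)))
def pr(X):
    c=d['R']@np.array(X,float)+d['t']; q=d['K']@c; return (q[:2]/q[2]).round(1)
print(pr([574.5,221.7,260]),pr([576.5,216.8,88]))
```

```text
[338.84784599   0.         253.27231281]
2708 [575.89413861 215.02548953  87.58366006] ((574.8573608398438, 214.54098510742188), (44.40851974487305, 68.1418228149414), 20.85769271850586)
180 [466.73683646 198.83603687  58.46648112] ((465.79302978515625, 202.27745056152344), (13.968265533447266, 34.575748443603516), 21.723024368286133)
2350 [514.23123642 406.05832901 154.65671209] ((518.632568359375, 410.3733825683594), (111.14006042480469, 31.431968688964844), 32.750511169433594)
[251.  235.7] [257.1 169.6]
```

Emit:
{"op": "arm_command", "data": {
  "plan": [1,0.002,0,-0.04,0,1,0.002,0,-0.08,0,1,0.002,0,-0.12,0,1,0.002,0,-0.16,0,1,0.002,0,-0.19,0,1,0.002,0,-0.21,0,1,0.002,0,-0.219,0,1,0.002,0,-0.219,0]
}}

```text
time: 3.78
eef_pos: [581.9, 223.3, 61.8]
tool_rot: [-0.355, 2.031, -2.031]
contact_force: [-0.5, 0.0, -0.2]
finger_gap: 0.998
```

```bash
python3 st.py
python3 - <<'E'
from h import *
for n in('scene','wrist'):grab(n,n+'3')
E
```

```text
t 3.78 tcp [581.9 223.3  61.8] gripyaw 19.98 tilt [ 0.002  0.    -1.   ] F [-0.5  0.  -0.2] gap 90.8
```

View pics/wrist3.png

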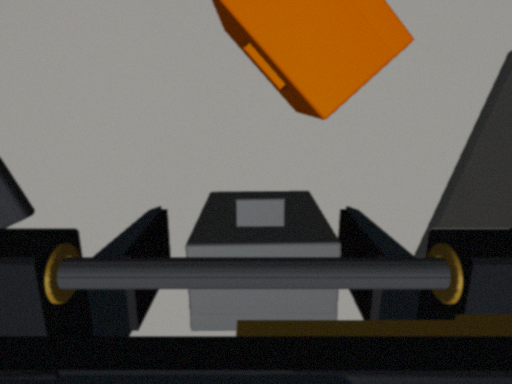

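The collar sits between the fingers (image edges at about 190–345), slightly to the right as planned. Now I settle and close.

Emit:
{"op": "arm_command", "data": {
  "plan": [1,-0.004,-0.001,-0.008,0,1,-0.004,-0.001,-0.008,0,0,-0.004,-0.001,-0.008,0,-0.5,-0.004,-0.001,-0.008,0,-1,-0.004,-0.001,-0.008,0,-1,-0.004,-0.001,-0.008,0,-1,-0.004,-0.001,-0.008,0,-1,-0.004,-0.001,-0.008,0],
  "grip_force": 25
}}

```text
time: 4.55
eef_pos: [578.9, 222.5, 56.1]
tool_rot: [-0.352, 2.029, -2.03]
contact_force: [1.5, -3.3, 6.7]
finger_gap: 0.743
```

```bash
python3 st.py
python3 - <<'E'
from h import *
for n in('wrist','top'):grab(n,n+'4')
E
```

```text
t 4.55 tcp [578.9 222.5  56.1] gripyaw 19.98 tilt [ 0.006  0.001 -1.   ] F [ 1.5 -3.3  6.7] gap 67.7
```

View pics/wrist4.png

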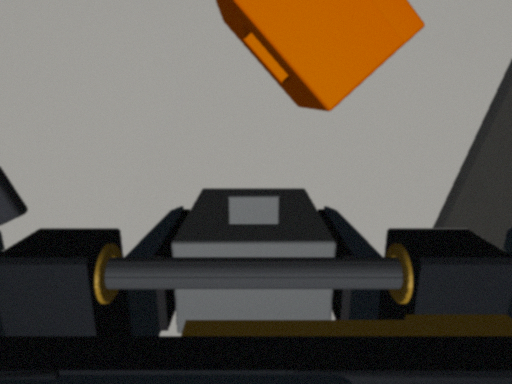

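Emit:
{"op": "arm_command", "data": {
  "plan": [-1,0,0,0.03,0,-1,0,0,0.07,0,-1,0,0,0.11,0,-1,-0.01,0.005,0.15,0,-1,-0.04,0.02,0.179,6,-1,-0.08,0.04,0.179,12,-1,-0.12,0.06,0.179,18,-1,-0.173,0.087,0.179,24.3]
}}

```text
time: 5.32
eef_pos: [427.4, 298.1, 235.5]
tool_rot: [-0.716, 1.765, -1.762]
contact_force: [-0.5, 1.7, -3.1]
finger_gap: 0.744
```

```bash
python3 st.py
```

```text
t 5.32 tcp [427.4 298.1 235.5] gripyaw 44.52 tilt [ 0.005  0.004 -1.   ] F [-0.5  1.7 -3.1] gap 67.7
```

Emit:
{"op": "arm_command", "data": {
  "plan": [-1,-0.021,0.011,0,-0.2,-1,-0.021,0.011,0,-0.2,-1,-0.021,0.011,-0.03,-0.2,-1,-0.021,0.011,-0.05,-0.2,-1,-0.021,0.011,-0.07,-0.2,-1,-0.021,0.011,-0.07,-0.2,-1,-0.021,0.011,-0.07,-0.2,-1,-0.021,0.011,-0.07,-0.2]
}}

```text
time: 5.98
eef_pos: [406.9, 309.3, 166.4]
tool_rot: [-0.712, 1.767, -1.764]
contact_force: [0.6, 0.9, -2.3]
finger_gap: 0.742
```

```bash
python3 st.py
python3 - <<'E'
from h import *
d=grab('wrist','wrist5');grab('scene','scene5')
W=cloud(d);q=W[(W[...,2]>145)&(W[...,2]<175)];np.savetxt('pics/p.txt',q)
root=np.array([547.2,446.7]);u=np.array([np.cos(np.radians(44.3)),np.sin(np.radians(44.3))]);n=np.array([-u[1],u[0]])
a=(q[:,:2]-root)@u;b=(q[:,:2]-root)@n
k=(a>-160)&(a<10)&(abs(b)<25)
for lo in range(-160,20,10):
    j=k&(a>=lo)&(a<lo+10)
    if j.sum()>3: print(lo,j.sum(),np.percentile(b[j],[3,50,97]).round(1),np.percentile(q[j,2],[10,50,90]).round(1))
k=abs(b)<8;print('tip',np.sort(a[k&(a>-170)])[:5])
k=(abs(b)>15)&(abs(b)<29)&(a>-20)&(a<30);print('plate',np.percentile(a[k],[2,10,50,90]) if k.sum() else None)
E
```

```text
t 5.98 tcp [406.9 309.3 166.4] gripyaw 44.31 tilt [ 0.006  0.004 -1.   ] F [ 0.6  0.9 -2.3] gap 67.5
-160 217 [-8.9 -0.6  7.5] [165.5 166.4 167.3]
-150 842 [-9.1 -0.8  7.5] [154.2 160.2 167.1]
-140 745 [-9.1 -1.1  7.5] [153.8 154.7 155.5]
-130 762 [-9.  -0.6  7.7] [153.8 154.8 155.6]
-120 809 [-8.8 -0.6  7.7] [153.9 154.7 155.6]
-110 822 [-8.8 -0.6  7.6] [153.8 154.7 155.6]
-100 889 [-9.  -0.6  7.9] [153.8 154.7 155.6]
-90 843 [-8.9 -0.6  7.8] [153.8 154.7 155.6]
tip [-152.87490985 -152.84723431 -152.81520718 -152.80553766 -152.80337292]
plate None
```

View pics/wrist5.png

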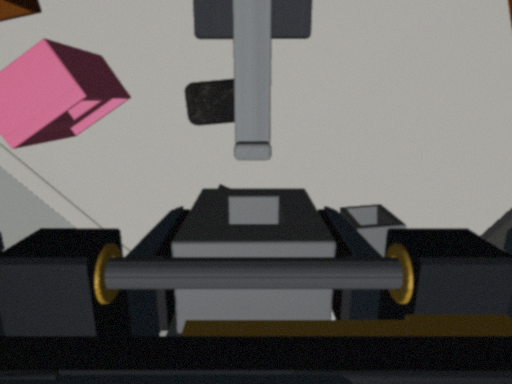

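View pics/scene5.png

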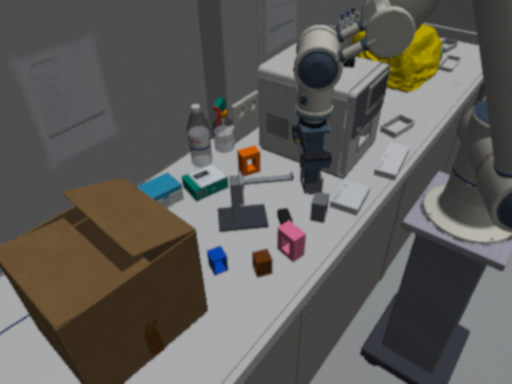

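```bash
cat > rel.py <<'E'
import sys
from h import *
d=dict(np.load('pics/%s.npz'%sys.argv[1])); zt=float(sys.argv[2]); W=cloud(d)
root=np.array([547.2,446.7]);u=np.array([np.cos(np.radians(44.3)),np.sin(np.radians(44.3))]);n=np.array([-u[1],u[0]])
a=(W[...,:2]-root)@u;b=(W[...,:2]-root)@n
v,uu=np.mgrid[0:384,0:512]
m=(abs(W[...,2]-zt)<5)&(v>200)&(v<335)&(uu>150)&(uu<350)
print('top n',m.sum(),'z',np.nanmedian(W[m][:,2]),'a max',np.percentile(a[m],[1,99]),'b',np.percentile(b[m],[1,50,99]))
for r in range(242,258,4):
    k=m[r]; 
    if k.sum()>3:print(r,uu[r][k].min(),uu[r][k].max(),b[r][k].min().round(1),b[r][k].max().round(1),a[r][k].mean().round(1))
E
python3 rel.py wrist5 198
```

```text
top n 8856 z 197.94641681800846 a max [-218.31064439 -179.98576473] b [-37.59545792  -0.67783328  36.95912767]
242 151 349 -39.1 39.3 -181.6
246 160 348 -38.6 35.8 -183.1
250 167 339 -35.5 32.9 -185.0
254 169 338 -35.4 32.8 -186.8
```

Relative to the bar, the collar is within 0.6 mm laterally, its roof is 21 mm above the bar, and it is 177 mm from the plate. I slide it in.

Emit:
{"op": "arm_command", "data": {
  "plan": [-1,0.015,0.0145,0,0,-1,0.0358,0.0349,0,0,-1,0.0573,0.0559,0,0,-1,0.0788,0.0768,0,0,-1,0.1002,0.0978,0,0,-1,0.1074,0.1048,0,0,-1,0.1074,0.1048,-0.009,0,-1,0.1074,0.1048,-0.018,0]
}}

```text
time: 6.75
eef_pos: [514.7, 414.4, 148.8]
tool_rot: [-0.71, 1.767, -1.763]
contact_force: [0.1, -0.9, -2.7]
finger_gap: 0.746
```

```bash
python3 st.py
```

```text
t 6.75 tcp [514.7 414.4 148.8] gripyaw 44.32 tilt [ 0.008  0.005 -1.   ] F [ 0.1 -0.9 -2.7] gap 67.9
```

Emit:
{"op": "arm_command", "data": {
  "plan": [-1,0.006,0.0058,0,0,-1,0.0115,0.0112,0,0,-1,0.0165,0.0161,0,0,-1,0.018,0.0175,0,0,-1,0.0188,0.0183,0,0,-1,0.0195,0.019,0,0,-1,0.0195,0.019,0,0,-1,0.0195,0.019,0,0]
}}

```text
time: 7.42
eef_pos: [534.1, 433.3, 148.9]
tool_rot: [-0.71, 1.767, -1.763]
contact_force: [-0.4, 0.4, -2.6]
finger_gap: 0.747
```

```bash
python3 st.py
python3 - <<'E'
from h import *
grab('top','top6');grab('scene','scene6');grab('wrist','wrist6')
E
python3 st.py; python3 rel.py wrist6 180
```

```text
t 7.42 tcp [534.1 433.3 148.9] gripyaw 44.32 tilt [ 0.008  0.005 -1.   ] F [-0.4  0.4 -2.6] gap 68.0
t 7.57 tcp [534.1 433.3 148.9] gripyaw 44.32 tilt [ 0.008  0.005 -1.   ] F [-0.5 -0.1 -2.4] gap 67.8
top n 8930 z 180.39116210630436 a max [-40.86903309  -2.40516175] b [-37.89195922  -0.77257161  36.98397415]
242 151 349 -39.1 39.2 -4.0
246 160 347 -38.6 35.7 -5.6
250 169 338 -35.7 32.9 -7.5
254 169 338 -35.4 32.8 -9.3
```

View pics/wrist6.png

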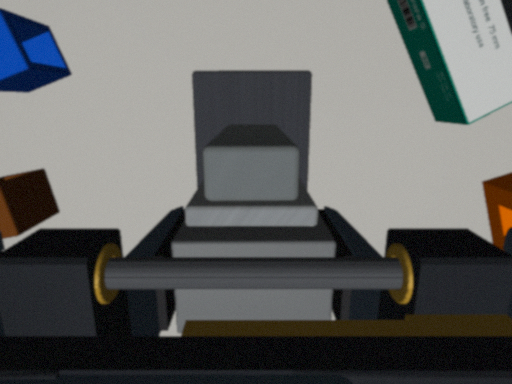

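Emit:
{"op": "arm_command", "data": {
  "plan": [-1,0.0007,0.0007,-0.001,0,-1,0.0014,0.0014,-0.002,0,-1,0.0021,0.002,-0.002,0,-1,0.0028,0.0027,-0.002,0,-1,0.0028,0.0027,-0.002,0,-1,0.0028,0.0027,-0.002,0,-1,0.0028,0.0027,-0.002,0,-1,0.0028,0.0027,-0.002,0]
}}

```text
time: 8.23
eef_pos: [534.3, 433.6, 146.4]
tool_rot: [-0.717, 1.766, -1.767]
contact_force: [-15.1, -15.8, 8.6]
finger_gap: 0.747
```

```bash
python3 st.py
```

```text
t 8.23 tcp [534.3 433.6 146.4] gripyaw 44.34 tilt [ 0.003  0.001 -1.   ] F [-15.1 -15.8   8.6] gap 67.9
```

The collar is at the plate: 22 N of back-force and no further travel. I lower slightly, relax and open.

Emit:
{"op": "arm_command", "data": {
  "plan": [-1,0,0,-0.001,0,-1,0,0,-0.001,0,-1,0,0,-0.001,0,1,0,0,-0.001,0,1,0,0,-0.001,0,1,0,0,-0.001,0,1,0,0,-0.001,0,1,0,0,-0.001,0]
}}

```text
time: 8.9
eef_pos: [534.4, 433.7, 145.4]
tool_rot: [-0.717, 1.766, -1.767]
contact_force: [-0.3, -0.0, -0.1]
finger_gap: 0.998
```

```bash
python3 st.py
python3 - <<'E'
from h import *
grab('wrist','wrist7')
E
python3 rel.py wrist7 177
```

```text
t 8.9 tcp [534.4 433.7 145.4] gripyaw 44.34 tilt [ 0.003  0.001 -1.   ] F [-0.3 -0.  -0.1] gap 90.8
top n 8740 z 176.65501041146842 a max [-46.22973922  -3.03591162] b [-34.26395081   2.20173578  31.7596986 ]
242 173 334 -34.4 32.0 -3.7
246 172 335 -34.9 32.2 -5.1
250 172 335 -35.1 32.6 -6.9
254 173 334 -34.6 32.1 -8.7
```

View pics/wrist7.png

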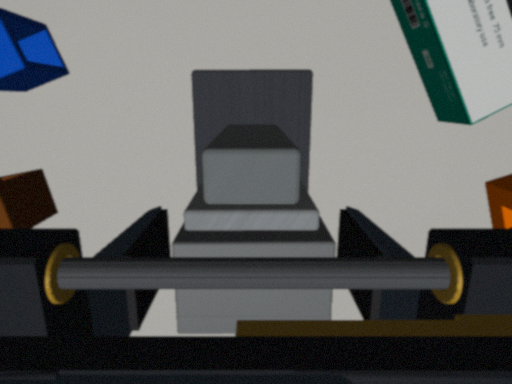

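Emit:
{"op": "arm_command", "data": {
  "plan": [1,0,0,0.03,0,1,0,0,0.07,0,1,0,0,0.11,0,1,-0.02,-0.016,0.13,-6,1,-0.05,-0.041,0.13,-12,1,-0.08,-0.066,0.13,-18,1,-0.11,-0.09,0.13,-24.3,1,-0.14,-0.115,0.13,-24.3]
}}

```text
time: 9.62
eef_pos: [392.9, 317.6, 275.4]
tool_rot: [-0.348, 2.034, -2.035]
contact_force: [1.1, -0.5, 0.0]
finger_gap: 1.002
```

Emit:
{"op": "arm_command", "data": {
  "plan": [1,-0.04,-0.033,0,0,1,-0.06,-0.05,0,0,1,-0.06,-0.05,0,0,1,-0.06,-0.05,0,0,1,-0.06,-0.05,0,0,1,-0.06,-0.05,0,0,1,-0.06,-0.05,0,0,1,-0.06,-0.05,0,0]
}}

```text
time: 10.28
eef_pos: [333.4, 268.1, 275.2]
tool_rot: [-0.348, 2.034, -2.035]
contact_force: [0.1, -0.2, -0.9]
finger_gap: 0.998
```

```bash
python3 st.py
python3 - <<'E'
from h import *
d=grab('wrist','wrist8');W=cloud(d);grab('scene','scene8')
for zt in (74,60):
    m=(abs(W[...,2]-zt)<4); m[:,:60]=0;m[:,450:]=0
    n,l,s,ce=cv2.connectedComponentsWithStats(m.astype(np.uint8))
    for i in range(1,n):
        if s[i,4]>150:
            q=W[l==i];print(zt,s[i],q.mean(0).round(1),cv2.minAreaRect(q[:,:2].astype(np.float32)))
E
```

```text
t 10.28 tcp [333.4 268.1 275.2] gripyaw 19.6 tilt [ 0.003 -0.    -1.   ] F [ 0.1 -0.2 -0.9] gap 90.9
74 [419  82  31  71 282] [447.7 105.8  73.9] ((447.1072998046875, 105.76878356933594), (75.19808197021484, 2.2517220973968506), 2.950637102127075)
74 [ 214  109   54   42 2221] [367.8 292.9  73.7] ((367.29205322265625, 292.8547058105469), (42.954246520996094, 56.123573303222656), 19.689287185668945)
60 [ 327   62   53   56 1700] [446.1 193.9  59.7] ((446.09197998046875, 193.18911743164062), (43.96422576904297, 42.5489501953125), 49.17787170410156)
60 [412  62  38  90 330] [457.4 106.3  60. ] ((457.7382507324219, 106.16984558105469), (97.07218933105469, 2.181135416030884), 2.95914363861084)
```

View pics/wrist8.png

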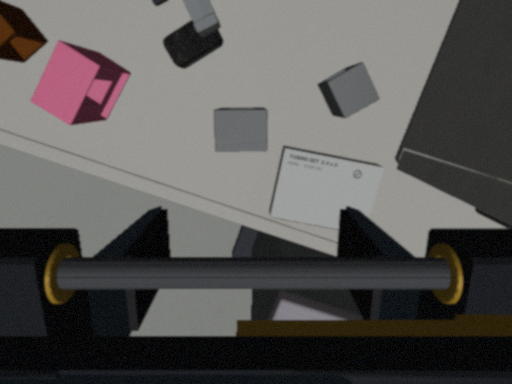

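View pics/scene8.png

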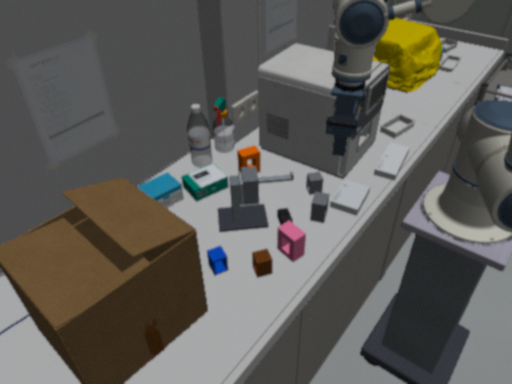

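The scene view shows the large collar hanging at the plate. The middle collar is at (368,294), yaw 19.8°. I descend on it, offset 5 mm towards its lip end.

Emit:
{"op": "arm_command", "data": {
  "plan": [1,0.02,0.016,0,0.2,1,0.03,0.024,-0.02,0.2,1,0.03,0.024,-0.06,0.2,1,0.03,0.024,-0.1,0.2,1,0.03,0.024,-0.14,0.2,1,0.03,0.024,-0.16,0.2,1,0.03,0.024,-0.17,0.2,1,0.03,0.024,-0.17,0.2]
}}

```text
time: 11.05
eef_pos: [362.2, 291.3, 102.9]
tool_rot: [-0.356, 2.032, -2.037]
contact_force: [-0.3, 0.0, -0.1]
finger_gap: 1.001
```

```bash
python3 st.py
python3 - <<'E'
from h import *
grab('wrist','wrist9')
E
```

```text
t 11.05 tcp [362.2 291.3 102.9] gripyaw 19.79 tilt [-0.001 -0.003 -1.   ] F [-0.3  0.  -0.1] gap 91.1
```

View pics/wrist9.png

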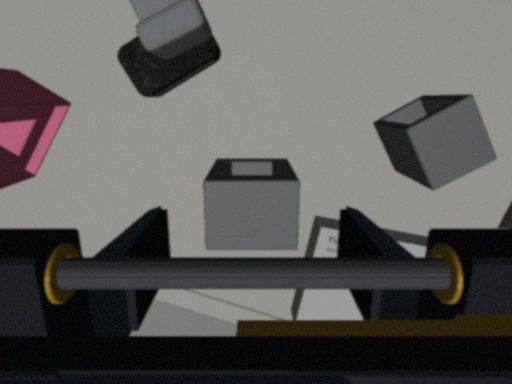

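Emit:
{"op": "arm_command", "data": {
  "plan": [1,0.001,0.001,-0.03,0,1,0.001,0.001,-0.05,0,1,0.001,0.001,-0.054,0,1,0.001,0.001,-0.054,0,-0.3,0.001,0.001,-0.054,0,-1,0.001,0.001,-0.054,0,-1,0.001,0.001,-0.054,0,-1,0.001,0.001,-0.054,0]
}}

```text
time: 11.77
eef_pos: [364.3, 293.0, 51.2]
tool_rot: [-0.353, 2.032, -2.034]
contact_force: [0.0, -0.3, -0.0]
finger_gap: 0.741
```

Emit:
{"op": "arm_command", "data": {
  "plan": [-1,0,0,0,0,-1,0,0,0,0,-1,0,0,0,0,-1,0,0,0.02,0,-1,0,0,0.05,0,-1,0,0,0.08,0,-1,0,0,0.11,0,-1,0,0,0.11,0]
}}

```text
time: 12.43
eef_pos: [366.2, 294.2, 165.9]
tool_rot: [-0.346, 2.032, -2.029]
contact_force: [1.7, 0.6, -1.4]
finger_gap: 0.612
```

```bash
python3 st.py
python3 - <<'E'
from h import *
grab('wrist','wrist10')
E
python3 st.py
```

```text
t 12.43 tcp [366.2 294.2 165.9] gripyaw 19.8 tilt [ 0.008  0.003 -1.   ] F [ 1.7  0.6 -1.4] gap 55.7
t 12.48 tcp [365.5 293.8 163.6] gripyaw 19.8 tilt [ 0.007  0.002 -1.   ] F [-0.4  0.1 -2.5] gap 55.7
```

View pics/wrist10.png

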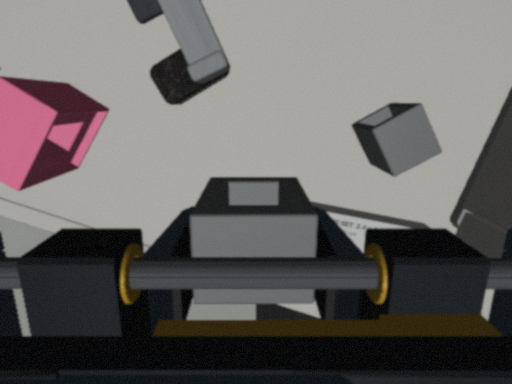

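Emit:
{"op": "arm_command", "data": {
  "plan": [-1,0,0,0.003,6.5,-1,0,0,0.003,13,-1,0.01,0.003,0.003,19.5,-1,0.025,0.009,0.003,24.5,-1,0.0385,0.0133,0.003,24.5,-1,0.0385,0.0133,0.003,24.5,-1,0.0385,0.0133,0.003,24.5,-1,0.0385,0.0133,0.003,24.5]
}}

```text
time: 13.15
eef_pos: [403.0, 306.6, 165.6]
tool_rot: [-0.715, 1.769, -1.765]
contact_force: [0.7, -0.3, -0.8]
finger_gap: 0.613
```

```bash
python3 st.py
python3 - <<'E'
from h import *
d=grab('wrist','wrist11');W=cloud(d)
q=W[260:300,225:280,2];print('top z',np.nanmedian(W[215:235,220:285,2]))
root=np.array([547.2,446.7]);u=np.array([np.cos(np.radians(44.3)),np.sin(np.radians(44.3))]);n=np.array([-u[1],u[0]])
a=(W[...,:2]-root)@u;b=(W[...,:2]-root)@n
k=(abs(W[...,2]-155)<4)&(a>-140)&(a<-60)&(abs(b)<20);print('bar b',np.percentile(b[k],[2,98]),np.median(W[k][:,2]))
for lo in (-130,-90):
    j=k&(a>lo)&(a<lo+20);print(np.percentile(b[j],[2,98]).mean())
k=(abs(W[...,2]-166)<3)&(a>-160)&(a<-130)&(abs(b)<20);print('tip a',np.percentile(a[k],[1,99]))
k=(abs(W[...,2]-177)<4)&(a>-80)&(a<10)&(abs(b)<50);print('large',k.sum(),np.percentile(a[k],[1,99]),np.percentile(b[k],[2,98]))
E
python3 rel.py wrist11 191
```

```text
t 13.15 tcp [403.  306.6 165.6] gripyaw 44.28 tilt [ 0.003  0.003 -1.   ] F [ 0.7 -0.3 -0.8] gap 55.8
top z 187.5519185468635
bar b [-9.20533044  7.95360314] 154.7028686486812
-0.8034230961550795
-0.3533096934953299
tip a [-153.13597111 -145.21329755]
top n 8104 z 187.59029571923662 a max [-220.78604707 -177.42825212] b [-35.61518177  -0.416029    34.52634105]
242 187 321 -28.7 27.5 -190.3
246 187 320 -28.8 27.5 -192.2
250 187 320 -28.7 27.6 -194.1
254 187 320 -28.7 27.5 -196.0Traceback (most recent call last):
  File "<stdin>", line 10, in <module>
    return _quantile_unchecked(
        a, q, axis, out, overwrite_input, method, keepdims, weights)
    return _ureduce(a,
                    func=_quantile_ureduce_func,
    ...<5 lines>...
                    overwrite_input=overwrite_input,
                    method=method)
    r = func(a, **kwargs)
    result = _quantile(arr,
                       quantiles=q,
    ...<2 lines>...
                       out=out,
                       weights=wgt)
    slices_having_nans = np.isnan(arr[-1, ...])
                                  ~~~^^^^^^^^^
IndexError: index -1 is out of bounds for axis 0 with size 0
```

View pics/wrist11.png

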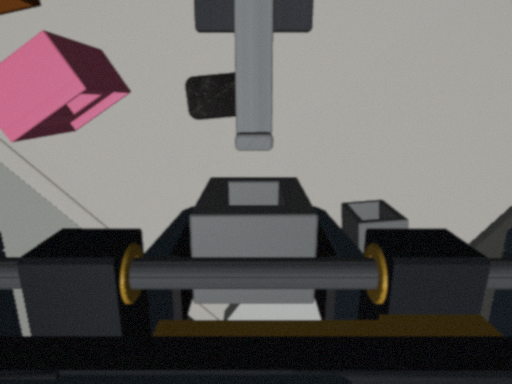

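Middle collar is centred on the bar (both b≈-0.6) with its top at 187.6. I advance over the tip, stop short of the large collar's lip, then lower.

Emit:
{"op": "arm_command", "data": {
  "plan": [-1,0.005,0.005,0.003,0,-1,0.022,0.0215,0.003,0,-1,0.043,0.042,0.003,0,-1,0.064,0.0625,0.003,0,-1,0.082,0.08,0.003,0,-1,0.088,0.0859,0.003,0,-1,0.088,0.0859,-0.006,0,-1,0.088,0.0859,-0.015,0]
}}

```text
time: 13.87
eef_pos: [490.5, 392.4, 150.1]
tool_rot: [-0.715, 1.768, -1.765]
contact_force: [-0.6, -0.8, -2.7]
finger_gap: 0.614
```

Emit:
{"op": "arm_command", "data": {
  "plan": [-1,0,0,0,0,-1,0,0,0,0,-1,0,0,0,0,-1,0,0,0,0,-1,0,0,0,0,-1,0,0,0,0,-1,0,0,0,0,-1,0,0,0,0]
}}

```text
time: 14.53
eef_pos: [490.6, 392.4, 150.3]
tool_rot: [-0.715, 1.768, -1.765]
contact_force: [0.7, 0.2, -1.4]
finger_gap: 0.614
```

```bash
python3 st.py
python3 - <<'E'
from h import *
grab('wrist','wrist12');grab('scene','scene12')
W=cloud(dict(np.load('pics/wrist12.npz')))
print('top z',np.nanmedian(W[222:235,220:285,2]))
E
```

```text
t 14.53 tcp [490.6 392.4 150.3] gripyaw 44.3 tilt [ 0.004  0.004 -1.   ] F [ 0.7  0.2 -1.4] gap 55.8
top z 172.25700741499048
```

View pics/wrist12.png

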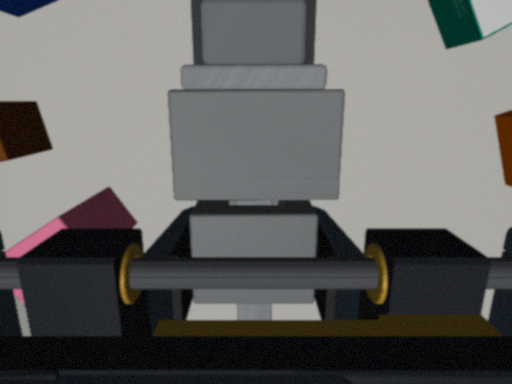

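Emit:
{"op": "arm_command", "data": {
  "plan": [-1,0.0004,-0.0004,-0.0015,0,-1,0.003,0.002,-0.0015,0,-1,0.006,0.005,-0.0015,0,-1,0.008,0.007,-0.0015,0,-1,0.01,0.009,-0.0015,0,-1,0.011,0.01,-0.0015,0,-1,0.0115,0.0105,-0.0015,0,-1,0.0115,0.0105,-0.0015,0]
}}

```text
time: 15.3
eef_pos: [501.3, 402.2, 148.5]
tool_rot: [-0.718, 1.768, -1.766]
contact_force: [-4.7, -5.8, 2.8]
finger_gap: 0.612
```

```bash
python3 st.py
python3 - <<'E'
from h import *
grab('wrist','wrist13')
E
```

```text
t 15.3 tcp [501.3 402.2 148.5] gripyaw 44.31 tilt [ 0.002  0.002 -1.   ] F [-4.7 -5.8  2.8] gap 55.7
```

View pics/wrist13.png

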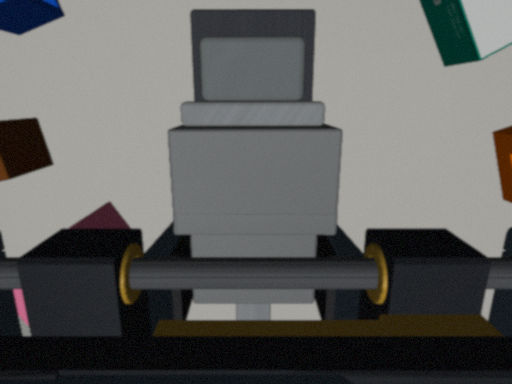

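Contact came at about 5–8 mm insertion, but the finger pads are close to the large collar's lip. I'll regrip 7 mm further out and push from there.

Emit:
{"op": "arm_command", "data": {
  "plan": [1,0,0,0,0,1,0,0,0,0,1,0,0,0,0,1,-0.005,-0.0048,0,0,1,-0.005,-0.0048,-0.001,0,0,-0.005,-0.0048,-0.001,0,-1,-0.005,-0.0048,-0.001,0,-1,-0.005,-0.0048,-0.001,0]
}}

```text
time: 16.02
eef_pos: [496.5, 397.5, 147.6]
tool_rot: [-0.717, 1.768, -1.766]
contact_force: [-0.3, -0.1, 0.3]
finger_gap: 0.789
```

Emit:
{"op": "arm_command", "data": {
  "plan": [-1,0,0,0,0,-1,0,0,0,0,-1,0,0,0,0,-1,0,0,0,0,-1,0.001,0.001,0,0,-1,0.002,0.002,0,0,-1,0.003,0.003,0,0,-1,0.003,0.003,0,0]
}}

```text
time: 16.68
eef_pos: [497.4, 398.5, 147.5]
tool_rot: [-0.723, 1.768, -1.77]
contact_force: [-12.4, -15.3, 14.9]
finger_gap: 0.612
```

```bash
python3 st.py
python3 - <<'E'
from h import *
grab('wrist','wrist14')
E
```

```text
t 16.68 tcp [497.4 398.5 147.5] gripyaw 44.32 tilt [-0.002 -0.002 -1.   ] F [-12.4 -15.3  14.9] gap 55.7
```

View pics/wrist14.png

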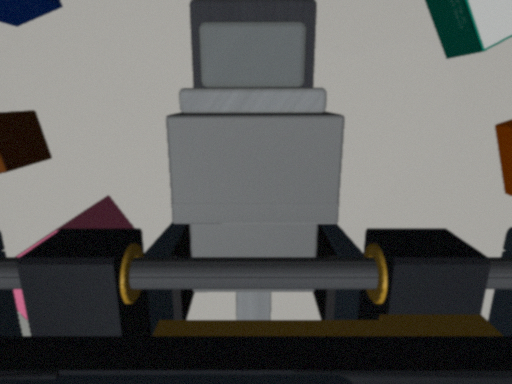

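```bash
cat > prof.py <<'E'
import sys
from h import *
d=dict(np.load('pics/%s.npz'%sys.argv[1])); W=cloud(d)
u=np.array([np.cos(np.radians(44.3)),np.sin(np.radians(44.3))]); root=np.array([547.2,446.7])
a=(W[...,:2]-root)@u
for r in range(int(sys.argv[2]),int(sys.argv[3]),int(sys.argv[4])):
    c=slice(245,262); print(r,np.nanmedian(a[r,c]).round(1),np.nanmedian(W[r,c,2]).round(1))
E
python3 prof.py wrist14 84 330 3
```

```text
84 8.2 159.3
87 7.1 157.4
90 5.7 164.7
93 4.5 165.8
96 3.4 165.6
99 2.2 165.6
102 1.0 166.0
105 -0.1 166.3
108 -1.3 165.6
111 -2.5 165.2
114 -3.3 173.6
117 -4.3 176.7
120 -5.4 176.6
123 -6.5 176.7
126 -7.6 177.0
129 -8.7 176.8
132 -9.9 176.4
135 -11.0 176.9
138 -12.1 176.7
141 -13.2 176.9
144 -14.4 177.0
147 -15.6 176.7
150 -16.7 176.8
153 -17.9 176.7
156 -19.1 176.6
159 -20.2 176.9
162 -21.4 176.9
165 -22.6 176.8
168 -23.9 176.5
171 -24.9 177.1
174 -26.2 176.8
177 -27.4 176.7
180 -28.7 176.5
183 -29.9 176.5
186 -31.1 176.9
189 -32.3 176.7
192 -33.5 177.0
195 -34.9 176.6
198 -36.1 176.7
201 -37.4 176.5
204 -38.6 176.7
207 -40.0 176.4
210 -41.1 176.8
213 -42.4 176.7
216 -43.6 177.2
219 -45.0 176.7
222 -46.3 176.8
225 -50.4 169.6
228 -51.8 169.5
231 -53.1 169.8
234 -54.5 169.7
237 -55.9 169.8
240 -57.3 169.9
243 -58.8 169.5
246 -60.1 170.0
249 -61.7 169.5
252 -63.1 169.7
255 -64.4 170.0
258 -36.6 227.9
261 -36.6 229.6
264 -37.1 230.1
267 -37.5 231.1
270 -38.0 231.5
273 -38.5 232.1
276 -39.5 231.9
279 -40.0 232.3
282 -40.8 232.4
285 -41.9 232.0
288 -43.3 231.1
291 -82.7 169.4
294 -93.5 154.8
297 -95.2 154.9
300 -96.9 155.0
303 -98.9 154.5
306 -100.6 154.8
309 -102.3 154.8
312 -104.0 154.8
315 -105.7 154.9
318 -107.7 154.7
321 -45.5 241.1
324 -45.6 242.0
327 -45.5 243.1
```

```bash
python3 prof.py wrist14 219 227 1;python3 prof.py wrist14 288 296 1; python3 prof.py wrist14 108 116 1
python3 - <<'E'
from h import *
d=dict(np.load('pics/wrist14.npz'))
cv2.imwrite('pics/w14c.png',cv2.resize(d['image'][190:310,170:350,::-1],None,fx=4,fy=4,interpolation=cv2.INTER_CUBIC))
d=grab('scene','scene14');cv2.imwrite('pics/s14c.png',cv2.resize(d['image'][140:250,190:330,::-1],None,fx=5,fy=5,interpolation=cv2.INTER_CUBIC))
E
```

```text
219 -45.0 176.7
220 -45.4 176.9
221 -45.9 176.6
222 -46.3 176.8
223 -46.9 176.2
224 -49.8 169.8
225 -50.4 169.6
226 -50.7 169.9
288 -43.3 231.1
289 -81.4 169.9
290 -82.0 169.8
291 -82.7 169.4
292 -92.5 154.7
293 -93.0 154.7
294 -93.5 154.8
295 -94.0 155.0
108 -1.3 165.6
109 -1.7 165.6
110 -2.1 165.2
111 -2.5 165.2
112 -2.9 164.9
113 -3.3 165.5
114 -3.3 173.6
115 -3.6 175.9
```

View pics/w14c.png

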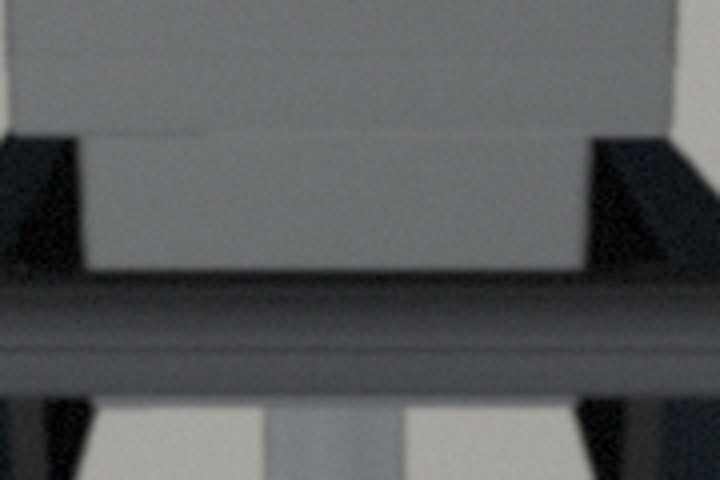

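View pics/s14c.png

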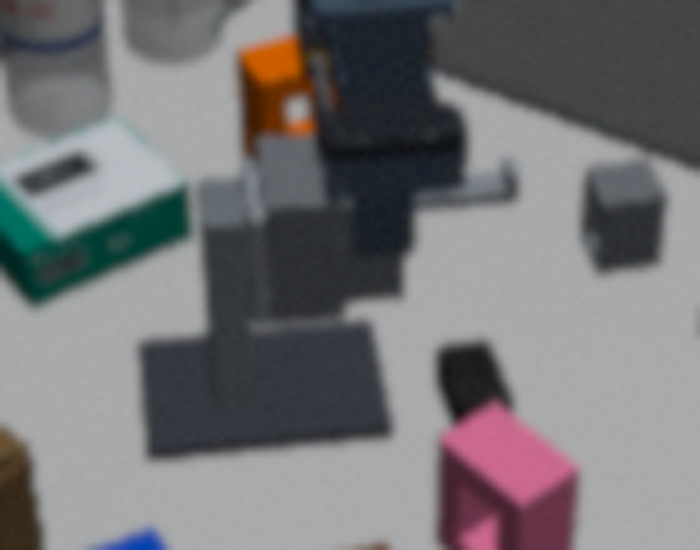

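Measured: large from -3.2 to -47.1, middle front at -83.0, a difference of 35.9 mm against the 36 mm required. The middle collar is fully nested, so I release and rise.

Emit:
{"op": "arm_command", "data": {
  "plan": [-1,0,0,0,0,-1,0,0,0,0,1,0,0,0,0,1,0,0,0,0,1,0,0,0,0,1,0,0,0.02,0,1,0,0,0.06,0,1,0,0,0.1,0]
}}

```text
time: 17.45
eef_pos: [496.7, 398.1, 247.5]
tool_rot: [-0.726, 1.768, -1.771]
contact_force: [0.4, 0.9, -0.8]
finger_gap: 0.992
```

```bash
python3 st.py
python3 - <<'E'
from h import *
grab('wrist','wrist15')
E
```

```text
t 17.45 tcp [496.7 398.1 247.5] gripyaw 44.32 tilt [-0.005 -0.004 -1.   ] F [ 0.4  0.9 -0.8] gap 90.3
```

View pics/wrist15.png

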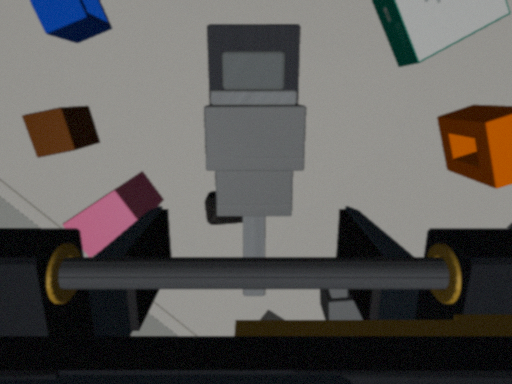

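Emit:
{"op": "arm_command", "data": {
  "plan": [1,0,0,0.01,0,1,-0.01,-0.035,0.01,4.7,1,-0.022,-0.075,0.01,4.7,1,-0.034,-0.115,0.01,4.7,1,-0.046,-0.155,0.01,4.7,1,-0.054,-0.18,0.01,4.7,1,-0.054,-0.18,0,4.7,1,-0.054,-0.18,-0.02,4.7]
}}

```text
time: 18.17
eef_pos: [446.7, 219.2, 238.8]
tool_rot: [-0.768, 1.712, -1.711]
contact_force: [0.4, 0.1, 0.0]
finger_gap: 0.999
```

```bash
python3 st.py
python3 - <<'E'
from h import *
d=grab('wrist','wrist16');W=cloud(d);print(env.sense()['eef_pos'])
for zt in (60,):
    m=(abs(W[...,2]-zt)<4); m[:,:60]=0;m[:,450:]=0
    n,l,s,ce=cv2.connectedComponentsWithStats(m.astype(np.uint8))
    for i in range(1,n):
        if s[i,4]>150:
            q=W[l==i];print(zt,s[i],q.mean(0).round(1),cv2.minAreaRect(q[:,:2].astype(np.float32)))
E
```

```text
t 18.17 tcp [446.7 219.2 238.8] gripyaw 48.91 tilt [ 0.01   0.005 -1.   ] F [0.4 0.1 0. ] gap 91.0
[444.89581458 219.10293096 234.23482503]
60 [363 138  87  76 390] [564.1 112.   60. ] ((562.9768676757812, 112.12142181396484), (112.96208953857422, 2.191659927368164), 3.215818405151367)
60 [ 248  170   41   42 1680] [446.7 193.9  59.6] ((446.4415588378906, 193.15243530273438), (43.99098205566406, 41.741119384765625), 49.01539993286133)
```

View pics/wrist16.png

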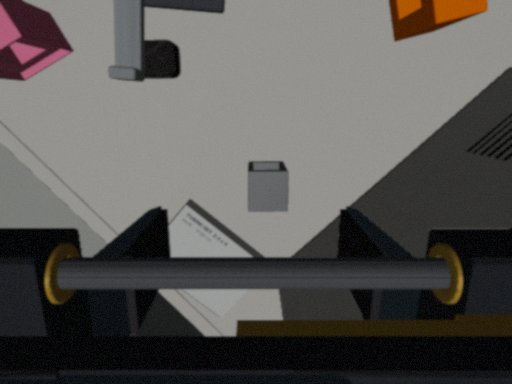

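Emit:
{"op": "arm_command", "data": {
  "plan": [1,-0.005,-0.0117,0,0,1,-0.005,-0.0117,-0.03,0,1,-0.005,-0.0117,-0.07,0,1,-0.005,-0.0117,-0.1,0,1,-0.005,-0.0117,-0.12,0,1,-0.005,-0.0117,-0.13,0,1,-0.005,-0.0117,-0.13,0,1,-0.005,-0.0117,-0.13,0]
}}

```text
time: 18.88
eef_pos: [440.0, 207.6, 104.3]
tool_rot: [-0.776, 1.714, -1.712]
contact_force: [0.6, 0.2, 0.8]
finger_gap: 1.001
```

```bash
python3 st.py
python3 - <<'E'
from h import *
grab('wrist','wrist17');grab('scene','scene17')
E
```

```text
t 18.88 tcp [440.  207.6 104.3] gripyaw 48.96 tilt [ 0.003  0.003 -1.   ] F [0.6 0.2 0.8] gap 91.1
```

View pics/wrist17.png

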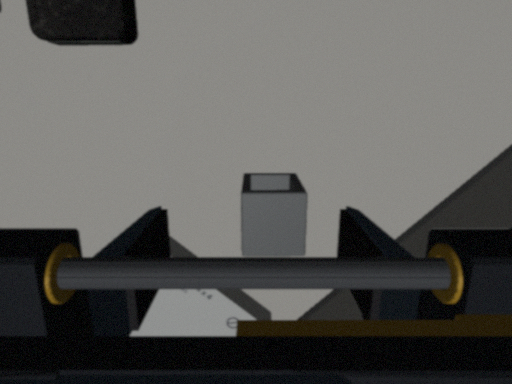

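View pics/scene17.png

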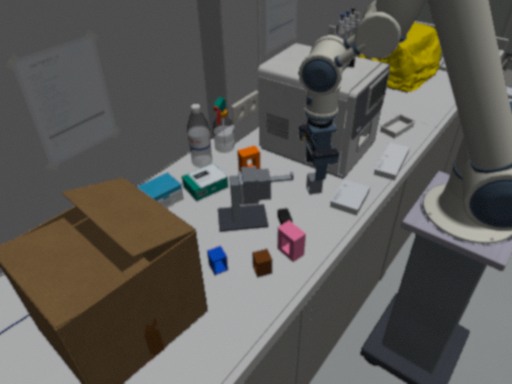

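Clear all round, and the collar is between the fingers (pixels 240–306). I descend and close slowly.

Emit:
{"op": "arm_command", "data": {
  "plan": [1,0,0,-0.025,0,1,0,0,-0.05,0,1,0,0,-0.06,0,1,0,0,-0.064,0,1,0,0,-0.064,0,0.3,0,0,-0.064,0,0,0,0,-0.064,0,-0.3,0,0,-0.064,0]
}}

```text
time: 19.65
eef_pos: [441.2, 208.0, 42.1]
tool_rot: [-0.772, 1.713, -1.711]
contact_force: [0.5, 0.9, -0.7]
finger_gap: 0.81
```

Emit:
{"op": "arm_command", "data": {
  "plan": [-0.5,0,0,0,0,-1,0,0,0,0,-1,0,0,0,0,-1,0,0,0,0,-1,0,0,0,0,-1,0,0,0,0,-1,0,0,0,0,-1,0,0,0,0],
  "grip_force": 20
}}

```text
time: 20.32
eef_pos: [441.3, 208.0, 42.2]
tool_rot: [-0.772, 1.712, -1.711]
contact_force: [1.4, -1.3, 4.6]
finger_gap: 0.46
```

```bash
python3 st.py
python3 - <<'E'
from h import *
grab('wrist','wrist18')
E
```

```text
t 20.32 tcp [441.3 208.   42.2] gripyaw 48.97 tilt [ 0.007  0.004 -1.   ] F [ 1.4 -1.3  4.6] gap 41.9
```

View pics/wrist18.png

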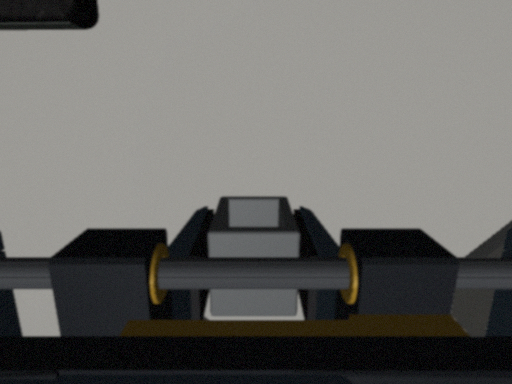

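Emit:
{"op": "arm_command", "data": {
  "plan": [-1,0,0,0.03,0,-1,0,0,0.07,0,-1,-0.003,0.01,0.11,0,-1,-0.01,0.035,0.123,-2,-1,-0.02,0.07,0.123,-4.7,-1,-0.03,0.106,0.123,-4.7,-1,-0.03,0.106,0.123,-4.7,-1,-0.03,0.106,0.123,-4.7]
}}

```text
time: 21.03
eef_pos: [410.3, 315.3, 164.9]
tool_rot: [-0.713, 1.764, -1.763]
contact_force: [-0.0, 0.1, -1.5]
finger_gap: 0.457
```

Emit:
{"op": "arm_command", "data": {
  "plan": [-1,0,0,0,0,-1,0,0,0,0,-1,0,0,0,0,-1,0,0,0,0,-1,0,0,0,0,-1,0,0,0,0,-1,0,0,0,0,-1,0,0,0,0]
}}

```text
time: 21.7
eef_pos: [410.4, 315.2, 165.0]
tool_rot: [-0.713, 1.765, -1.763]
contact_force: [-0.9, -0.2, -1.9]
finger_gap: 0.457
```

```bash
python3 st.py
python3 - <<'E'
from h import *
d=grab('wrist','wrist19');W=cloud(d)
print('top z',np.nanmedian(W[240:255,225:280,2]))
root=np.array([547.2,446.7]);u=np.array([np.cos(np.radians(44.3)),np.sin(np.radians(44.3))]);n=np.array([-u[1],u[0]])
a=(W[...,:2]-root)@u;b=(W[...,:2]-root)@n
k=(abs(W[...,2]-155)<4)&(a>-140)&(a<-85)&(abs(b)<20);print('bar b',np.percentile(b[k],[2,98]))
for r in (238,246,254):
    zt=np.nanmedian(W[r,240:265,2]);j=np.where((abs(W[r,:,2]-zt)<3)&(np.arange(512)>190)&(np.arange(512)<320))[0];print(r,zt,j.min(),j.max(),b[r,j.min()],b[r,j.max()])
E
python3 prof.py wrist19 222 258 3
```

```text
t 21.7 tcp [410.4 315.2 165. ] gripyaw 44.42 tilt [ 0.007  0.004 -1.   ] F [-0.9 -0.2 -1.9] gap 41.6
top z 182.5150227849534
bar b [-9.23910125  7.94335226]
238 182.38901644249268 207 300 21.6232920114569 -20.59111958833883
246 182.43190458793322 207 300 21.57859996845771 -20.38051019688284
254 182.3379024420499 207 300 21.500686841285674 -20.576368562194048
222 -191.3 128.7
225 -193.3 128.6
228 -176.0 178.2
231 -176.1 181.6
234 -177.3 182.2
237 -178.7 182.4
240 -180.1 182.4
243 -181.6 182.5
246 -183.1 182.4
249 -184.4 182.7
252 -186.1 182.3
255 -187.5 182.5
```

View pics/wrist19.png

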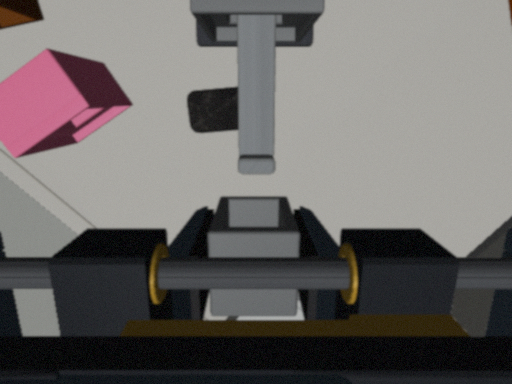

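Emit:
{"op": "arm_command", "data": {
  "plan": [-1,0.0008,-0.0008,0,-0.1,-1,0.0158,0.0138,0,-0.1,-1,0.0308,0.0283,0,-0.1,-1,0.0458,0.0428,0,-0.1,-1,0.0588,0.0553,0,-0.1,-1,0.0631,0.06,0,-0.1,-1,0.0631,0.06,0,-0.1,-1,0.0631,0.06,-0.008,-0.1]
}}

```text
time: 22.42
eef_pos: [473.5, 375.2, 157.6]
tool_rot: [-0.71, 1.765, -1.764]
contact_force: [0.6, -0.9, -2.0]
finger_gap: 0.459
```

```bash
python3 st.py
python3 - <<'E'
from h import *
grab('wrist','wrist20')
E
python3 prof.py wrist20 190 258 3
```

```text
t 22.42 tcp [473.5 375.2 157.6] gripyaw 44.34 tilt [ 0.008  0.004 -1.   ] F [ 0.6 -0.9 -2. ] gap 41.8
190 -71.1 169.7
193 -72.6 169.5
196 -73.9 169.9
199 -75.4 169.5
202 -76.7 169.8
205 -78.1 170.0
208 -79.7 169.6
211 -81.1 169.6
214 -82.4 169.9
217 -89.2 154.7
220 -90.8 154.9
223 -92.4 154.8
226 -94.1 154.7
229 -88.9 172.1
232 -89.3 174.8
235 -90.6 175.3
238 -92.2 174.9
241 -93.5 175.2
244 -95.0 175.2
247 -96.4 175.3
250 -98.0 175.1
253 -99.4 175.3
256 -100.9 175.2
```

View pics/wrist20.png

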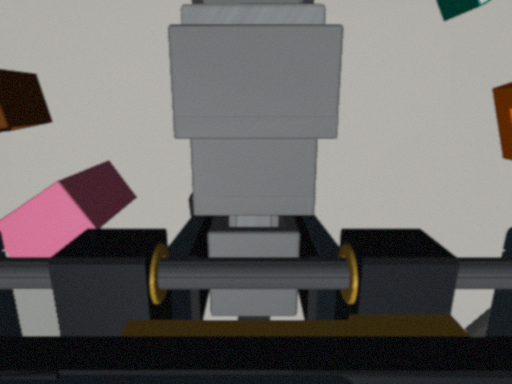

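Emit:
{"op": "arm_command", "data": {
  "plan": [-1,0,0,-0.006,0,-1,0,0,-0.0115,0,-1,0,0,-0.0118,0,-1,0,0,-0.0118,0,0,0,0,-0.0118,0,0,0,0,-0.0118,0,0,-0.0086,-0.0084,-0.0118,0,0,-0.0086,-0.0084,-0.0118,0]
}}

```text
time: 23.13
eef_pos: [462.5, 365.0, 143.3]
tool_rot: [-0.715, 1.766, -1.766]
contact_force: [0.4, 0.6, -0.3]
finger_gap: 0.504
```

```bash
python3 st.py
python3 - <<'E'
from h import *
grab('wrist','wrist21')
E
python3 prof.py wrist21 205 258 4
```

```text
t 23.13 tcp [462.5 365.  143.3] gripyaw 44.33 tilt [ 0.004  0.002 -1.   ] F [ 0.4  0.6 -0.3] gap 45.8
205 -91.5 160.5
209 -92.7 162.5
213 -94.4 162.9
217 -96.2 163.0
221 -98.1 163.1
225 -100.1 162.6
229 -101.9 162.8
233 -103.8 162.8
237 -105.7 162.8
241 -107.7 162.7
245 -109.6 162.8
249 -111.6 162.7
253 -113.6 162.5
257 -85.8 223.2
```

View pics/wrist21.png

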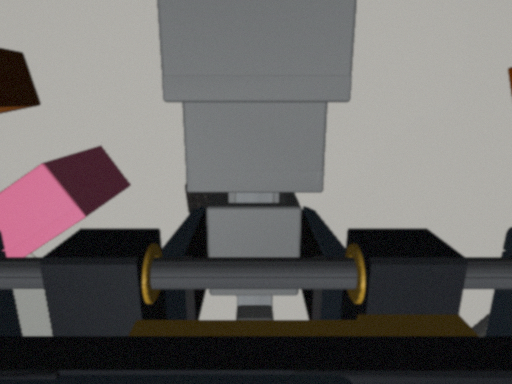

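Emit:
{"op": "arm_command", "data": {
  "plan": [-1,0,0,0,0,-1,0,0,0,0,-1,0,0,0,0,-1,0,0,0,0,-1,0,0,0.0005,0,-1,0.002,0.0019,0.0005,0,-1,0.004,0.0039,0.0005,0,-1,0.006,0.0058,0.0005,0],
  "grip_force": 25
}}

```text
time: 23.85
eef_pos: [469.5, 371.6, 144.0]
tool_rot: [-0.714, 1.766, -1.766]
contact_force: [0.7, -0.4, -0.7]
finger_gap: 0.461
```

```bash
python3 st.py
python3 - <<'E'
from h import *
grab('wrist','wrist22')
E
python3 prof.py wrist22 185 258 4
```

```text
t 23.85 tcp [469.5 371.6 144. ] gripyaw 44.33 tilt [ 0.005  0.002 -1.   ] F [ 0.7 -0.4 -0.7] gap 41.9
185 -70.6 169.7
189 -72.3 169.7
193 -74.1 169.4
197 -75.7 169.9
201 -77.5 169.6
205 -79.2 169.6
209 -81.0 169.5
213 -82.6 169.8
217 -86.8 163.1
221 -88.7 163.0
225 -90.5 163.3
229 -92.4 163.0
233 -94.3 163.1
237 -96.2 163.1
241 -98.1 163.1
245 -100.0 163.2
249 -102.1 163.0
253 -103.9 163.3
257 -76.0 224.1
```

View pics/wrist22.png

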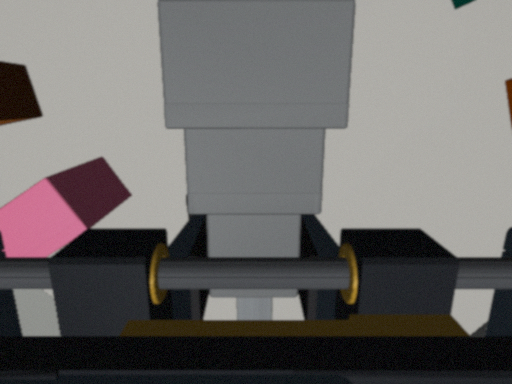

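Emit:
{"op": "arm_command", "data": {
  "plan": [-1,0.0012,0.0012,0,0,-1,0.0024,0.0023,0,0,-1,0.0036,0.0035,0,0,-1,0.0046,0.0045,0,0,-1,0.0053,0.0052,0,0,-1,0.006,0.0059,0,0,-1,0.006,0.0059,0,0,-1,0.006,0.0059,0,0]
}}

```text
time: 24.57
eef_pos: [475.1, 377.1, 143.8]
tool_rot: [-0.716, 1.766, -1.767]
contact_force: [-4.5, -5.3, 2.0]
finger_gap: 0.46
```

```bash
python3 st.py
python3 - <<'E'
from h import *
grab('wrist','wrist23')
E
python3 prof.py wrist23 225 238 1;python3 prof.py wrist23 284 300 1;python3 prof.py wrist23 160 180 1
```

```text
t 24.57 tcp [475.1 377.1 143.8] gripyaw 44.33 tilt [ 0.004  0.001 -1.   ] F [-4.5 -5.3  2. ] gap 41.9
225 -80.1 169.7
226 -80.5 169.7
227 -81.0 169.6
228 -81.3 169.9
229 -81.7 170.2
230 -82.3 169.6
231 -82.8 169.5
232 -86.1 162.7
233 -86.5 162.9
234 -87.0 162.7
235 -87.5 162.7
236 -88.1 162.4
237 -88.4 162.9
284 -73.1 228.6
285 -73.4 228.4
286 -73.7 228.5
287 -74.3 227.9
288 -74.7 227.7
289 -114.5 162.8
290 -115.0 162.8
291 -115.6 162.7
292 -116.0 162.9
293 -116.6 162.7
294 -117.1 162.9
295 -117.5 163.1
296 -118.3 162.6
297 -118.9 162.5
298 -124.3 154.8
299 -124.9 154.9
160 -52.4 169.7
161 -52.8 170.0
162 -53.2 169.9
163 -53.6 170.0
164 -54.1 169.5
165 -54.4 169.8
166 -54.8 169.9
167 -55.2 169.9
168 -55.6 170.0
169 -56.1 169.6
170 -56.5 169.6
171 -56.9 169.9
172 -57.3 169.8
173 -57.7 169.9
174 -58.1 170.0
175 -58.5 170.0
176 -59.0 169.7
177 -59.4 169.8
178 -59.8 169.9
179 -60.2 169.8
```

View pics/wrist23.png

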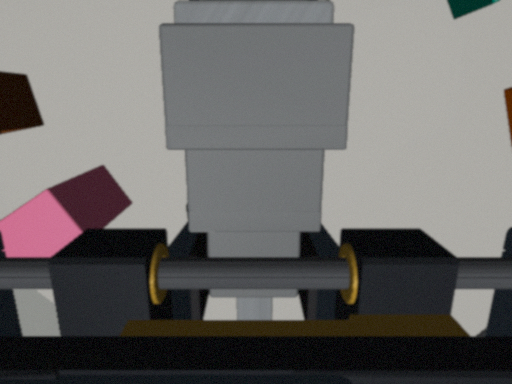

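Small front at -119.2 against middle front at -83.1, a 36.1 mm difference, so it is nested. One firm press through the stack, then release.

Emit:
{"op": "arm_command", "data": {
  "plan": [-1,0.001,0.001,0,0,-1,0.002,0.002,0,0,-1,0.0025,0.0025,0,0,-1,0.0025,0.0025,0,0,-1,0.0025,0.0025,0,0,-1,0.0025,0.0025,0,0,-1,0.0025,0.0025,0,0,-1,0.0025,0.0025,0,0]
}}

```text
time: 25.28
eef_pos: [475.3, 377.4, 143.5]
tool_rot: [-0.722, 1.766, -1.771]
contact_force: [-12.3, -15.6, 14.1]
finger_gap: 0.46
```

Emit:
{"op": "arm_command", "data": {
  "plan": [-1,0,0,0,0,-1,0,0,0,0,1,0,0,0,0,1,0,0,0,0,1,0,0,0,0,1,0,0,0,0,1,0,0,0.02,0,1,0,0,0.05,0]
}}

```text
time: 25.95
eef_pos: [474.1, 376.6, 191.7]
tool_rot: [-0.727, 1.766, -1.773]
contact_force: [0.4, 0.2, 0.1]
finger_gap: 0.864
```

Emit:
{"op": "arm_command", "data": {
  "plan": [1,0,0,0.04,0,1,0,0,0.08,0,1,0,0,0.12,0,1,-0.02,-0.01,0.14,0,1,-0.05,-0.04,0.14,0,1,-0.06,-0.06,0.14,0,1,-0.06,-0.06,0.14,0,1,-0.06,-0.06,0.14,0]
}}

```text
time: 26.62
eef_pos: [413.8, 316.2, 332.4]
tool_rot: [-0.726, 1.767, -1.773]
contact_force: [0.0, 0.4, 0.7]
finger_gap: 1.0
```

```bash
python3 st.py
python3 - <<'E'
from h import *
d=grab('wrist','wrist24');e=grab('scene','scene24');grab('top','top24')
cv2.imwrite('pics/s24c.png',cv2.resize(e['image'][140:280,190:360,::-1],None,fx=4,fy=4,interpolation=cv2.INTER_CUBIC))
E
```

```text
t 26.62 tcp [413.8 316.2 332.4] gripyaw 44.3 tilt [-0.004 -0.005 -1.   ] F [0.  0.4 0.7] gap 91.0
```

View pics/wrist24.png

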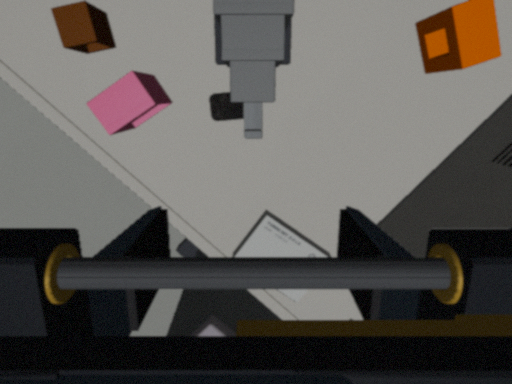

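View pics/s24c.png

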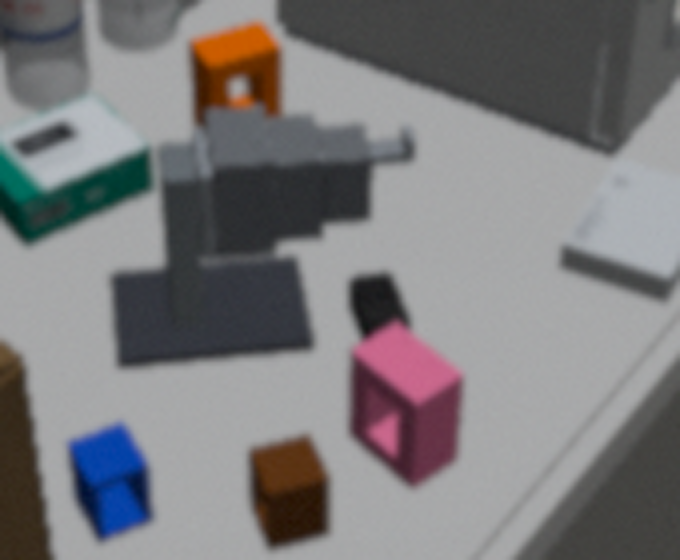

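All three hang in a stack, with small at (252,80) and middle at (252,38) in the wrist view. I back off a little and verify the gaps after release.

Emit:
{"op": "arm_command", "data": {
  "plan": [1,-0.01,-0.01,0,0,1,-0.03,-0.03,0,0,1,-0.05,-0.05,0,0,1,-0.06,-0.06,0,0,1,-0.06,-0.06,0,0,1,-0.06,-0.06,0,0,1,-0.06,-0.06,0,0,1,-0.06,-0.06,0,0]
}}

```text
time: 27.43
eef_pos: [355.5, 257.9, 331.4]
tool_rot: [-0.727, 1.766, -1.773]
contact_force: [0.3, 0.8, 0.7]
finger_gap: 0.998
```

```bash
python3 st.py
python3 - <<'E'
from h import *
u=np.array([np.cos(np.radians(44.3)),np.sin(np.radians(44.3))]); root=np.array([547.2,446.7]);n=np.array([-u[1],u[0]])
for nm in('wrist','top'):
    d=grab(nm,nm+'25');W=cloud(d);a=(W[...,:2]-root)@u;b=(W[...,:2]-root)@n
    k=(abs(b)<35)&(a>-160)&(a<20)
    for z,nn in((176.8,'L'),(169.8,'M'),(162.8,'S'),(155,'bar'),(165.6,'plate/tip')):
        j=k&(abs(W[...,2]-z)<(2.5))
        if nn=='plate/tip': j&=a>-8
        if j.sum(): print(nm,nn,j.sum(),np.percentile(a[j],[2,98]).round(1),np.percentile(b[j],[2,98]).round(1))
d0=np.load('pics/top0.npz')['image'].astype(int);d1=d['image'].astype(int)
dif=abs(d1-d0).sum(-1); 
for nm,(r0,r1,c0,c1) in {'reader':(208,228,252,265),'carton':(240,274,312,330)}.items(): print(nm,dif[r0:r1,c0:c1].mean())
E
```

```text
t 27.43 tcp [355.5 257.9 331.4] gripyaw 44.35 tilt [-0.005 -0.005 -1.   ] F [0.3 0.8 0.7] gap 90.8
wrist M 39 [-151.8 -146.5] [-8.8  7. ]
wrist S 292 [-153.3 -116. ] [-20.1  19.1]
wrist bar 616 [-153.2 -119. ] [-9.1  8.2]
top L 330 [-70.3  -2.3] [-32.7  30.9]
top M 249 [-143.7    6.3] [-27.3  26.3]
top S 237 [-142.2   18.2] [-22.5  27.3]
top bar 71 [-141.6   17.2] [-22.2  32.5]
top plate/tip 65 [ 0.7 18.7] [-26.3  28.7]
reader 24.76153846153846
carton 75.66666666666667
```

View pics/top25.png

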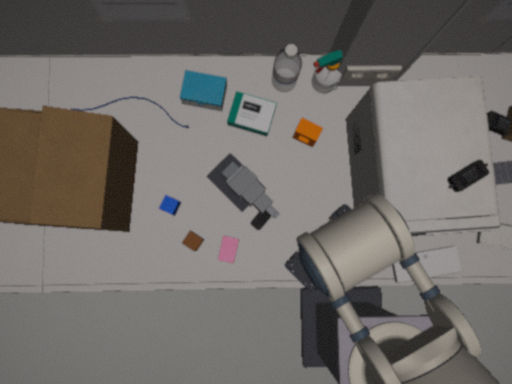

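View pics/wrist25.png

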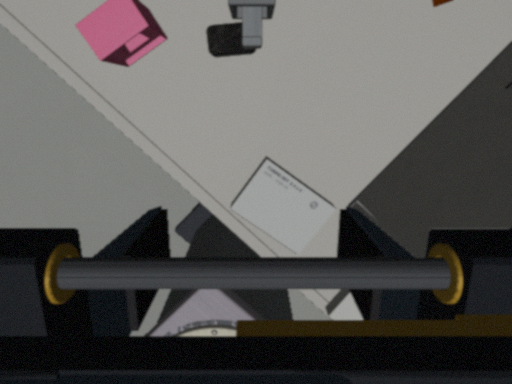

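```bash
python3 prof.py wrist24 2 112 2 | awk '{print}' | paste - - - -
python3 - <<'E'
from h import *
W=cloud(dict(np.load('pics/wrist25.npz')))
m=(abs(W[...,2]-27)<4);n,l,s,c=cv2.connectedComponentsWithStats(m.astype(np.uint8))
for i in range(1,n):
    if s[i,4]>400: print(s[i],cv2.minAreaRect(W[l==i][:,:2].astype(np.float32)))
for nm in('top0','top25'):
    W=cloud(dict(np.load('pics/%s.npz'%nm)));im=np.load('pics/%s.npz'%nm)['image']
    m=(im.sum(-1)<110);m[:205]=0;m[235:]=0;m[:,:248]=0;m[:,275:]=0
    print(nm,m.sum(),np.argwhere(m).mean(0))
E
```

```text
2 -38.3 176.9	4 -39.8 176.8	6 -41.3 176.9	8 -42.9 177.0
10 -44.4 176.9	12 -45.9 176.7	14 -47.3 176.2	16 -47.5 169.8
18 -49.1 169.9	20 -50.6 169.4	22 -52.2 169.5	24 -53.9 170.0
26 -55.4 169.7	28 -57.1 170.3	30 -58.6 169.8	32 -60.2 169.9
34 -61.8 169.8	36 -63.4 169.7	38 -65.0 169.4	40 -66.7 169.4
42 -68.3 169.3	44 -69.9 169.4	46 -71.6 169.6	48 -73.3 169.8
50 -74.9 169.9	52 -76.5 169.7	54 -78.2 169.5	56 -79.9 170.2
58 -81.5 169.8	60 -83.1 169.0	62 -84.3 163.0	64 -85.9 162.3
66 -87.7 162.8	68 -89.4 162.9	70 -91.2 162.7	72 -92.9 163.0
74 -94.7 163.0	76 -96.4 163.1	78 -98.1 162.5	80 -99.9 162.6
82 -101.7 162.9	84 -103.5 163.0	86 -105.2 162.5	88 -107.0 162.6
90 -108.8 162.5	92 -110.6 163.0	94 -112.4 162.7	96 -114.2 162.8
98 -116.0 163.0	100 -117.8 162.7	102 -119.8 154.5	104 -121.6 154.9
106 -123.5 155.1	108 -125.4 154.9	110 -127.3 154.5	
[ 207   22   49   34 1056] ((437.951171875, 377.2909240722656), (36.27141189575195, 59.67593765258789), 49.15353775024414)
[ 230  159  106   96 5144] ((325.6051025390625, 167.273193359375), (91.04974365234375, 125.29945373535156), 8.691890716552734)
[328 292  36  28 550] ((271.4948425292969, -23.35372543334961), (54.317649841308594, 47.36145782470703), 71.74357604980469)
top0 123 [217.91056911 261.08943089]
top25 115 [218.93043478 260.85217391]
```

```bash
python3 -c "
from plant import env
print(env.finish_job())"
```

```text
the job is handed in; nothing more can be done
None
```

All three grey collars are hanging on the hook in the order you asked: large against the stop plate, then middle, then small, each pushed home. I handed the job in at about 27.5 s of the 72 s allowed; no verdict was reported.

- **Picks and lips:** The large and middle collars kept the end that faced the robot at the start pointing out towards the tip. I did not separately check the lips in a picture. I re-gripped the middle and small collars on the bar so the fingers would not touch the lip in front.
- **Nesting:** After release, the depth profile put the collar fronts at -47.3, -83.3 and about -119 mm. Those steps are about 36 mm each, which is the full 8 mm nest, within about half a millimetre.
- **Large collar at the plate:** Its rear edge measured level with the plate face to within about 0.3 mm, and I felt a 22 N stop.
- **Hanging height:** The tops measured 176.8, 169.8 and 162.8 mm, as expected for collars hanging on the bar.
- **Forces:** The highest wrist force I read, at the end of a move, was about 25 N.
- **Carton and reader:** The white carton's pose agrees with the start within the 2 mm camera calibration. The reader's image position moved by about one pixel, which is within noise. The arm blocked the carton in the last top view, so I checked it with the wrist camera instead.

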